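Load a watch into the vacuum leak tester and lock the bell down

ROBOT

A 6-joint arm with a two-finger parallel gripper is mounted at the origin on the work surface. World frame = base frame: x ahead of the robot, y to its left, z up, the work surface at z = 0. Lengths are in m, angles in degrees, forces in N, time in s.
With the tool pointing down it reaches from about 0.3 to 0.75 m from the base axis. Payload 8.5 kg.
Tool frame: the origin (TCP) lies midway between the tips of the shut fingers; the grasp point (between the pads) lies 19 mm behind it (env.pinch_z is the z of the grasp point in the tool frame, in m); z points along the fingers, y is the line along which they close (so a half turn about z gives the same grasp; the last joint's range is limited). The gripper opens to 85 mm and grips with 20 to 120 N. Pads are 22 mm wide; open, the fingers measure 114 mm over their backs; the gripper's body (76 mm by 85 mm) begins 54 mm behind the grasp point. The pads swing forward as they close: fully open they stand 13 mm farther back than shut.
Start: joints at [57.622, 21.807, 74.336, -0, 83.858, -12.336], TCP at [0.188, 0.517, 0.231] pointing down, gripper open.
Joint ranges: [-178.18, 178.18], [-50.72, 133.34], [12.68, 142.11], [-81.47, 261.47], [9.98, 163.14], [-165.26, 165.26]. Speed limits (degrees/s): [136.94, 136.94, 180, 180, 180, 180].

INTERFACE

Orientations are given as a 3x3 rotation matrix whose columns are the frame's x, y, z axes.
In Python, from rig import env gives the robot as it stands.
- The arm moves only by the tool arm_command, never from a script. Its argument "deltas" is a list of rows, each an object of numbers: "rx", "ry", "rz": the turn, a rotation vector about the tool's x, y, z in rad; "dx", "dy", "dz": the shift along the tool's x, y, z in m; "fingers": the finger opening in m, from 0 to 0.0854. In form: [{"rx": .., "ry": .., "rz": .., "dx": .., "dy": .., "dz": .., "fingers": ..}, ...]. A call has 1 to 12 rows; each row shifts and turns the commanded pose from where the row before left it, along the tool's axes as they then stand; what a row does not reach is not made up. A row lasts 1/10 s, in which the tool goes at most 50 mm and 8.59 degrees, less where a joint would pass 70% of its speed; a pose out of reach is approached as far as the arm can. A call is refused whole if a number of a shift passes 0.05 or a number of a turn 0.15, either way. A call with a gripper value outside its range is refused whole. The fingers move at their own pace and stop on an object; "squeeze" is the grip in N (left out, the last holds). Time passes only in rows, so rows that do not move let the fingers close. It gives the time, the measured TCP pose, the force, the opening and the grip force at its end, in the units of the state.
- env.observe(): the state, without advancing time (a new reading comes with each control period).
- env.get_image(name): name is "scene" or "top" or "wrist"; returns a dict with "color" (480x640x3 uint8, blue, green, red), "camera_matrix" (3x3 intrinsics, pixels), "eye" and "orientation" of the camera in the world. Camera axes: x right, y up, looking along -z (the intrinsics and any distortion apply to the point x, -y, -z); pixel columns grow to the right and rows downward; lengths in m; the calibration is good to about 2 mm. The wrist camera is an equidistant fisheye: a pixel r from the principal point sees the ray r / f radians off the axis. A picture is of the moment at which its call begins. There is no depth.
- env.close_job(): hands the job in; it is judged then, once.
Trained networks look in a picture, given as the dict that the camera call returned (one of the last four; its "shot" number tells which), for a name from the list of things; names that differ only in an ending like _2 or _b are one class to them, and where a whole thing is asked for, a point or a joint stands for the part that bears it (a point fixed in the world has none). Each returns a list of dicts, best first, with "p" (0 to 1); they miss things now and then, are a little off and sometimes report something else, mostly with a low value. They report only what shows in the picture. A call takes as long as a camera call. They do not tell look-alikes from the thing itself.
- env.look_for(query, picture): "box" ([left, top, right, bottom] in pixels, round what is visible of it).
- env.tip_of(query, picture): "location" ([column, row] in pixels: a listed point, or the origin of a listed thing).
The state is a dict: "time_s": time; "q": joint angles; "qvel": joint speeds; "joint_efforts": joint torques, N m; "position": TCP position; "tool_rot": TCP orientation; "ft_force": force on the tool from outside, world axes, zero at the start; "wrist_torque": the same for the moment, N m; "grip_width": finger opening in m; "gripper_force": force on a finger pad.
Only numpy, scipy, OpenCV 4.12 (cv2) and the standard library are available. Lean on these libraries where they do the work, as an engineer would, in place of code of your own. Each camera call takes 0.05 s, during which the arm holds its last target. There are 200 camera calls.

TASK

Take the carrier plate with the watch on it out of the wooden rack and slide it edgewise down into the slot in the middle of the leak tester, fully home, and let go of it. Then set the clear bell over it with its two lugs in the collar's notches, push the bell straight down against the sprung seal, give it a quarter turn clockwise (seen from above) to its stop, and finish still gripping its knob and pressing it fully down, because the pump is started while you hold it. Do not knock the watch with the bell, and leave the empty carrier and the other things on the bench where they are.

Things in the scene. Friction and masses are not known exactly. Their poses are not given: they have to be found in the camera images.
- tester: vacuum leak tester, fixed: a grey box 225 x 180 mm, top plate 32 mm above the bench, a round bare aluminium collar on it. Origin on the bench below the collar's axis; z up. From there the box reaches 85 mm to -x, 140 mm to +x, 90 mm either way in y. Along its +x edge, 82 mm or more from the axis, lies a control strip 51 mm high with a gauge to 58 mm. Carrier slot along y, collar notches on x
- collar (a point): centre of the collar's top plane, 56 mm above the bench; axes as the tester's. Collar 124 mm outside; its 5 mm thick inward lip leaves a 96 mm opening, cut by two notches 40 degrees wide, out to 114 mm diameter, on the tester's +x and -x axis. Under the lip the bell's lugs can turn 92 degrees clockwise (from above) from the notches to a stop; the other way is blocked
- slot_floor (a point): centre of the carrier slot's floor, on the collar's axis, 34 mm above the bench. The slot is in a black block (28 x 60 mm, top 54 mm above the bench) inside the collar: 46 mm long along the tester's y, 8 mm wide along its x, 20 mm deep, mouth bevelled 3 mm all round
- seal (a joint): sprung seal ring inside the collar, on which the bell's ring bears: 0 = up (top 52 mm above the bench), 0.010 m = fully pressed down (42 mm). The spring pushes up with 5 N at 0, 15 N at 0.010 m. The bell can turn only from 0.006 m on (lugs below the lip); turned and let go, it springs back up to 0.006 m
- bell: clear plastic bell jar 80 mm across on a steel ring 92 mm across, 14 mm high; 0.35 kg; inside 72 mm wide, 93 high. Origin: centre of the ring's underside, z up. At its foot two lugs, 5 mm thick, 30 degrees wide, reach out on +x and -x to 108 mm diameter. On top a black bar knob 54 mm long on x, 20 wide on y, 100 to 130 mm above the origin. Pressed fully down, its origin is 42 mm above the bench
- watch_carrier: white plate with the wristwatch: 6 mm thick on x, 44 wide on y, 93 high (above 62 mm a tab 34 wide); the watch, 37 mm across, sits on its +x face, 13 mm out from the plate's middle, 23 to 61 mm up, so grip the tab above it. Origin: centre of the lower edge, z up. Stands in one of the rack's slots at first; fits the tester's slot either way round. About 0.1 kg
- empty_carrier: the same white plate without a watch (only a faint grey ring on its +x face), standing in the rack's other slot; stays there
- rack: wooden rack block, fixed: 44 x 150 x 26 mm, origin below its centre. Two slots in line along its y, 40 mm either side of the centre, 46 mm long along y, 8 mm wide along x and 20 mm deep; a carrier in one has its lower edge 6 mm above the bench and may lean up to 6 degrees
- movement_block: white plastic movement holder, a round puck 60 mm across and 18 mm high with a brass movement on it; bystander; origin: centre of its underside
- parts_tray: open blue square parts tray 60 x 60 x 18 mm; bystander; origin: centre of its underside
- loupe: black eye loupe, 36 mm across and 29 mm high, standing on its narrow end; bystander; origin: centre of its underside
- grease_pot: small glass pot with a white cap, 48 mm across and 32 mm high; bystander; origin: centre of its underside
- case_ring: bare steel watch case ring, 40 mm across and 9 mm high; bystander; origin: centre of its underside
- tweezers: steel tweezers 134 mm long, 7 mm high, lying flat; bystander; origin: centre of its underside
Things that resemble listed ones, but are neither listed nor needed, are in the scene too. Leave any green or orange look-alike of the watch_carrier alone.

How it is judged (in metres and radians):
On the way, in this order (a step that is already met when the one before it is completed fails the run):
1. the watch's carrier stands fully home in the tester's slot and has been let go (horizontal distance between watch_carrier and slot_floor below 0.006 m and z of watch_carrier in the frame of slot_floor below 0.004 m and angle between watch_carrier's own z axis and vertical below 0.17 rad and contact force between the fingers and watch_carrier below 0.1 N), for 0.2 s.
2. the bell is over it, its lugs in the notches, and is pushed down on the sprung seal before turning (horizontal distance between bell and collar below 0.006 m and angle between the x axis of bell and the x axis of tester, either way round below 0.25 rad and value of joint seal above 0.002 m), for 0.1 s.
At the end, for the whole second after the job is handed in: Carrier home in the slot (within 4 mm of its floor, 6 mm of its centre, 10 degrees of upright); bell in the collar (6 mm, 3.4 degrees), a quarter turn from the notches within 12 degrees, at rest, still gripped (over 2 N) and pressed down: seal at 8 mm or more of its 10 mm (unheld it rises to 6) (horizontal distance between watch_carrier and slot_floor below 0.006 m and z of watch_carrier in the frame of slot_floor below 0.004 m and angle between watch_carrier's own z axis and vertical below 0.17 rad and horizontal distance between bell and collar below 0.006 m and angle between the x axis of bell and the y axis of tester, either way round below 0.21 rad and z of bell in the frame of collar below -0.0115 m and angle between bell's own z axis and vertical below 0.06 rad and value of joint seal above 0.008 m and contact force between the fingers and bell above 2 N and angular speed of bell below 0.15 rad/s); the arm keeps its last pose, push and grip.
It fails at once if the bell knocks or presses the watch carrier (over 10 N) (contact force between bell and watch_carrier above 10 N).
It fails at once if the empty carrier is taken or shifted more than 15 mm (distance of empty_carrier from where it was at the start of the episode above 0.015 m).
It fails at once if another thing on the bench is moved more than 25 mm (distance of any of movement_block, parts_tray, loupe, grease_pot, case_ring, tweezers from where it was at the start of the episode above 0.025 m).
It also fails if it takes over 61 s, if anything falls off the work surface, if the arm or the gripper's body presses on something with over 40 N, if the wrist force passes 120 N, or if a joint passes its speed limit or range.

## Working session

There is one attempt and no reset: what is moved stays moved. The work goes in short steps, Python scripts to look and compute and a tool call to move; the robot and the scene stay as the last step left them, time stands still between calls to the robot, and variables do not carry over. Pictures are saved under pics/ and viewed, at most 10 in all, crops included, and the job is handed in when it is done.

Besides the shell and the picture viewer there is one more tool, called after ">>>" by a JSON object that holds its "method" and its "body", one argument or row to a line. arm_command: Moves the arm, as the interface text tells. Its arguments: {"type":"object","properties":{"deltas":{"type":"array"},"squeeze":{"type":"number"}},"required":["deltas"]}

```bash
ls; mkdir -p pics; cat > h.py <<'E'
import numpy as np, cv2
from rig import env
def ray(im,px):
    K=np.array(im["camera_matrix"]);R=np.array(im["orientation"]);u=(px[0]-K[0,2])/K[0,0];v=(px[1]-K[1,2])/K[1,1]
    if im.get("fish"):
        r=np.hypot(u,v);s=np.sin(r)/max(r,1e-9);d=np.array([u*s,-v*s,-np.cos(r)])
    else: d=np.array([u,-v,-1.])
    d=R@d;return np.array(im["eye"]),d/np.linalg.norm(d)
def at_z(im,px,z):
    e,d=ray(im,px);return e+d*(z-e[2])/d[2]
def proj(im,P):
    K=np.array(im["camera_matrix"]);p=np.array(im["orientation"]).T@(np.array(P)-np.array(im["eye"]))
    x,y,z=p[0],-p[1],-p[2]
    if im.get("fish"):
        r=np.hypot(x,y);t=np.arctan2(r,z);u,v=t*x/max(r,1e-9),t*y/max(r,1e-9)
    else:u,v=x/z,y/z
    return np.array([K[0,0]*u+K[0,2],K[1,1]*v+K[1,2]])
def tri(obs):
    A=0;b=0
    for im,px in obs:
        e,d=ray(im,px);M=np.eye(3)-np.outer(d,d);A=A+M;b=b+M@e
    return np.linalg.solve(A,b)
def shot(n):
    im=env.get_image(n);im["fish"]=(n=="wrist");return im
E
python3 - <<'E'
from h import *
np.set_printoptions(precision=3,suppress=True)
s=env.observe();print(s["time_s"],s["position"],s["grip_width"],env.pinch_z)
ims={n:shot(n) for n in("scene","top","wrist")}
for n,im in ims.items():
    cv2.imwrite(f"pics/{n}0.png",im["color"]);print(n,im.keys(),np.array(im["eye"]),np.array(im["camera_matrix"]).tolist())
    print(np.array(im["orientation"]).tolist())
    for q in("tester","collar","slot_floor","bell","watch_carrier","empty_carrier","rack"):
        for k,f,key in(("box",env.look_for,"box"),("tip",env.tip_of,"location")):
            try:print(n,q,k,[(round(r["p"],2),np.round(r[key]).tolist()) for r in f(q,im)[:4]])
            except Exception as e:print(n,q,k,e)
E
```

```text
pics
0.0 [0.188 0.516 0.231] 0.08549229985204569 -0.0187
scene dict_keys(['color', 'camera_matrix', 'eye', 'orientation', 'shot', 'fish']) [1.422 0.72  0.823] [[562.6082593677007, 0.0, 317.599733270303], [0.0, 562.6082593677007, 245.07802020411074], [0.0, 0.0, 1.0]]
[[-0.5868348929364386, -0.4503490881505163, 0.6729119609832158], [0.8096335496636633, -0.3151965736144084, 0.49512082893042686], [-0.010877669387083323, 0.8353662782179654, 0.5495860783580402]]
scene tester box [(0.66, [214.0, 233.0, 328.0, 307.0])]
scene tester tip [(0.89, [282.0, 267.0])]
scene collar box [(0.85, [213.0, 236.0, 329.0, 306.0])]
scene collar tip [(0.81, [280.0, 251.0]), (0.71, [399.0, 311.0]), (0.4, [456.0, 354.0])]
scene slot_floor box [(0.78, [215.0, 232.0, 325.0, 308.0])]
scene slot_floor tip [(0.98, [277.0, 257.0])]
scene bell box [(0.81, [193.0, 194.0, 232.0, 248.0])]
scene bell tip [(0.73, [213.0, 237.0])]
scene watch_carrier box [(0.95, [540.0, 318.0, 587.0, 347.0]), (0.85, [470.0, 268.0, 492.0, 296.0]), (0.76, [414.0, 278.0, 431.0, 311.0])]
scene watch_carrier tip [(0.89, [480.0, 293.0]), (0.81, [
[... 2075 characters left out ...]
5, 0.958036153677525]]
wrist tester box [(0.83, [103.0, 462.0, 134.0, 480.0])]
wrist tester tip []
wrist collar box [(0.87, [101.0, 466.0, 136.0, 480.0])]
wrist collar tip []
wrist slot_floor box [(0.94, [102.0, 464.0, 135.0, 479.0]), (0.65, [0.0, 409.0, 19.0, 435.0])]
wrist slot_floor tip []
wrist bell box []
wrist bell tip []
wrist watch_carrier box [(0.83, [215.0, 318.0, 298.0, 381.0]), (0.61, [410.0, 329.0, 485.0, 361.0])]
wrist watch_carrier tip [(0.88, [413.0, 342.0]), (0.68, [286.0, 370.0])]
wrist empty_carrier box [(0.65, [0.0, 411.0, 19.0, 440.0]), (0.37, [102.0, 464.0, 132.0, 480.0])]
wrist empty_carrier tip []
wrist rack box [(0.28, [137.0, 417.0, 142.0, 424.0])]
wrist rack tip []
```

```bash
python3 - <<'E'
import cv2
a=cv2.imread("pics/scene0.png")[170:400,150:620];cv2.imwrite("pics/s1.png",cv2.resize(a,(798,390),interpolation=cv2.INTER_CUBIC))
b=cv2.imread("pics/top0.png")[150:350,100:470];cv2.imwrite("pics/t1.png",cv2.resize(b,(800,432),interpolation=cv2.INTER_CUBIC))
E
```

```text
(no output)
```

View pics/s1.png

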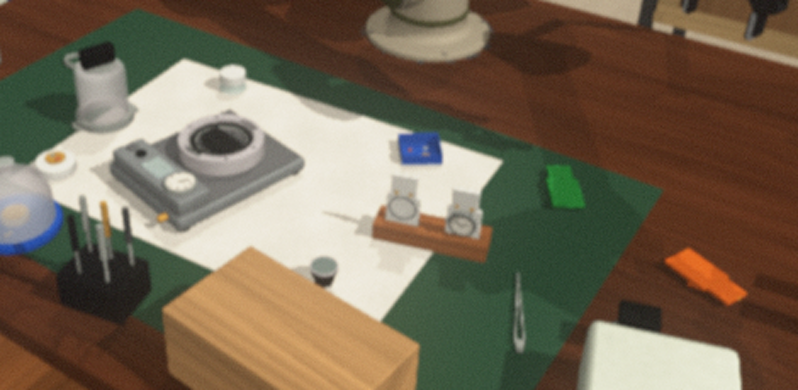

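View pics/t1.png

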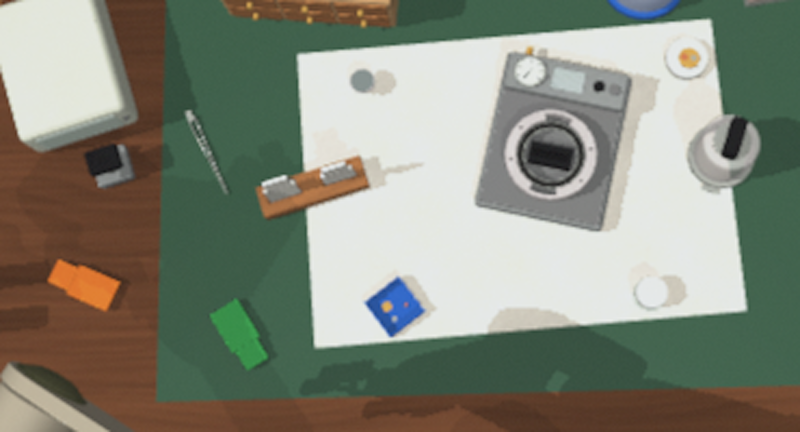

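The scene crop shows the rack with two carriers. The right one, at full-picture pixel (423,295), has the dark watch. The left one, at (386,290), has only a faint ring. 

Possible mix-ups (scene px):
- watch carrier: (423,295)
- empty carrier: (386,290)
- green look-alike: (480,282)
- orange look-alike: (563,332)
- small coloured bits and the bell look-alike, a blue cloche: (155,295)

In the top view the watch carrier is at (232,237), the collar at (356,221) and the bell at (431,222).

```bash
python3 - <<'E'
from h import *
np.set_printoptions(precision=3,suppress=True)
t,s=shot("top"),shot("scene")
T=lambda q,im,near:min(env.tip_of(q,im),key=lambda r:np.hypot(*(np.array(r["location"])-near)))["location"]
for q,a,b in(("watch_carrier",(232,243),(423,313)),("empty_carrier",(259,237),(386,307)),("rack",(244,238),(398,315)),("collar",(356,221),(280,251)),("slot_floor",(356,220),(277,257)),("bell",(431,222),(213,237)),("tester",(355,222),(282,267))):
    pa,pb=T(q,t,a),T(q,s,b);P=tri([(t,pa),(s,pb)]);print(q,np.round(pa,1),np.round(pb,1),P,"resid",proj(t,P)-pa,proj(s,P)-pb)
for q in("movement_block","parts_tray","loupe","grease_pot","case_ring","tweezers"):
    r=env.tip_of(q,t)[:2];print(q,[(round(x["p"],2),at_z(t,x["location"],0.0)) for x in r])
# top-view edges by hand (crop scale 2.162, offset 100,150)
c=lambda u,v:(100+u/2.162,150+v/2.162)
for n,p,z in(("boxTL",c(508,52),.032),("boxBL",c(477,206),.032),("boxBR",c(603,230),.032),("boxTR",c(631,73),.051),("rackL",c(257,188),.026),("rackR",c(358,157),.026),("knobA",c(737,118),.13),("knobB",c(728,155),.13),("notchU",c(556,112),.05),("notchD",c(545,190),.05)):print(n,at_z(t,p,z))
a=s["color"][255:330,350:450];cv2.imwrite("pics/rack.png",cv2.resize(a,(800,600),interpolation=cv2.INTER_CUBIC))
E
```

```text
watch_carrier [232.9 239.2] [421.3 310.9] [0.517 0.332 0.015] resid [-1.004  0.488] [-1.525 -0.084]
empty_carrier [258.4 234. ] [387.6 304.2] [0.532 0.256 0.008] resid [-0.919  0.5  ] [-1.394 -0.099]
rack [247.  238.6] [401.8 312.2] [ 0.522  0.29  -0.005] resid [-0.326  0.17 ] [-0.495 -0.031]
collar [356.3 219.7] [276.  250.6] [ 0.559 -0.042  0.055] resid [ 0.052 -0.04 ] [0.078 0.011]
slot_floor [356. 223.] [281.2 259.1] [ 0.552 -0.038  0.028] resid [-1.147  0.862] [-1.712 -0.237]
bell [435.2 221.4] [213.5 237.8] [ 0.554 -0.278  0.004] resid [-1.627  1.426] [-2.381 -0.458]
tester [352.8 223.8] [281.1 268.4] [ 0.557 -0.032  0.004] resid [-0.31   0.233] [-0.468 -0.062]
movement_block []
parts_tray []
loupe [(0.6, array([0.672, 0.232, 0.   ])), (0.53, array([ 0.568, -0.035,  0.   ]))]
grease_pot [(0.69, array([ 0.361, -0.177,  0.   ])), (0.23, array([ 0.57 , -0.278,  0.   ]))]
case_ring [(0.45, array([ 0.451, -0.45 ,  0.   ]))]
tweezers [(0.49, array([0.587, 0.447, 0.   ]))]
boxTL [0.708 0.017 0.032]
boxBL [0.489 0.066 0.032]
boxBR [ 0.451 -0.106  0.032]
boxTR [ 0.667 -0.152  0.051]
rackL [0.524 0.369 0.026]
rackR [0.564 0.229 0.026]
knobA [ 0.579 -0.279  0.13 ]
knobB [ 0.53  -0.264  0.13 ]
notchU [ 0.614 -0.047  0.05 ]
notchD [ 0.506 -0.028  0.05 ]
```

View pics/rack.png

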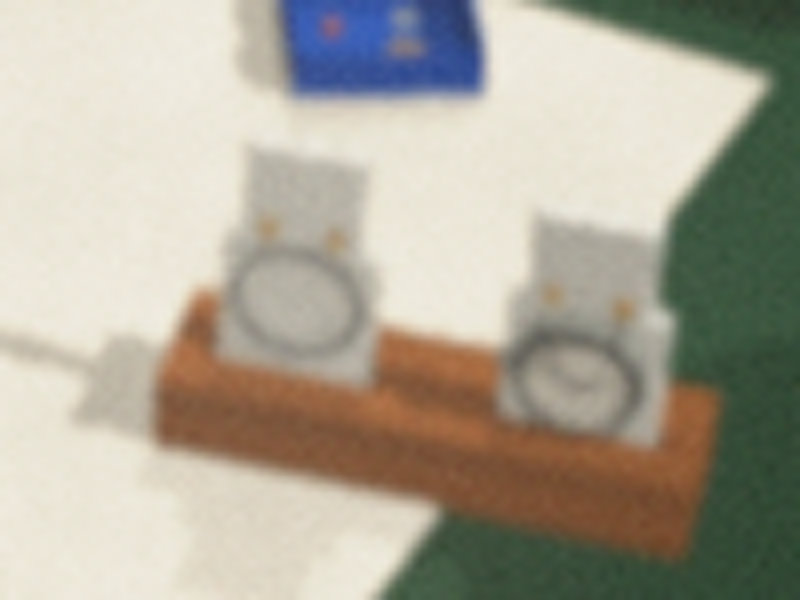

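The close crop confirms the choice: the right-hand carrier, at full-picture pixel (423,301), has the dark bezel and hands of the watch. The left one only has a ring.

```bash
cat >> h.py <<'E'
def plan(pos,yaw,n):
    """tool down, tool y axis at heading yaw(deg) mod 180 in world; print per-row delta (translate in start frame, then turn)"""
    s=env.observe();R=np.array(s["tool_rot"]);p=np.array(s["position"])
    cur=np.degrees(np.arctan2(R[1,1],R[0,1]));d=(yaw-cur+90)%180-90
    # about tool z (down): world ccw = -rz
    t=R.T@(np.array(pos)-p)
    print("pos",p,"yaw_y",round(cur,2),"tool z",R[:,2],"q6",round(s["q"][5],1),"shift tool",np.round(t,4),"per row",np.round(t/n,4),"turn ccw deg",round(d,2),"rz",round(-np.radians(d),4),"per row",round(-np.radians(d)/n,4))
E
python3 - <<'E'
from h import *
np.set_printoptions(precision=4,suppress=True)
s=env.observe();print(np.array(s["tool_rot"]),s["ft_force"]);w=shot("wrist")
R=np.array(s["tool_rot"]);print("cam in tool",R.T@(np.array(w["eye"])-s["position"]),R.T@np.array(w["orientation"]))
plan([0.47,0.345,0.25],14,10)
E
```

```text
[[-0.9394  0.3427 -0.0001]
 [ 0.3427  0.9394 -0.0001]
 [ 0.     -0.0001 -1.    ]] [ 0.3042 -0.6797 -0.7385]
cam in tool [ 0.0735 -0.0012 -0.1424] [[-0.0001  0.9579  0.287 ]
 [ 1.      0.0006 -0.0015]
 [-0.0016  0.287  -0.9579]]
pos [0.1885 0.5167 0.2313] yaw_y 69.96 tool z [-0. -0. -1.] q6 -12.3 shift tool [-0.3233 -0.0648 -0.0187] per row [-0.0323 -0.0065 -0.0019] turn ccw deg -55.96 rz 0.9766 per row 0.0977
```

```bash
python3 -c "
from h import *
plan([0.517,0.332,0.22],14,9)"
```

```text
pos [0.18849392 0.51666721 0.23131   ] yaw_y 69.96 tool z [-5.33919134e-06 -2.21546741e-06 -1.00000000e+00] q6 -12.3 shift tool [-0.3719 -0.0609  0.0113] per row [-0.0413 -0.0068  0.0013] turn ccw deg -55.96 rz 0.9766 per row 0.1085
```

>>> {"method": "arm_command", "body": {
  "deltas": [
    {"dx": -0.031,"dy": -0.0051},
    {"dx": -0.031,"dy": -0.0051},
    {"dx": -0.031,"dy": -0.0051},
    {"dx": -0.031,"dy": -0.0051},
    {"dx": -0.031,"dy": -0.0051},
    {"dx": -0.031,"dy": -0.0051},
    {"dx": -0.031,"dy": -0.0051},
    {"dx": -0.031,"dy": -0.0051},
    {"dx": -0.031,"dy": -0.0051},
    {"dx": -0.031,"dy": -0.0051},
    {"dx": -0.031,"dy": -0.005},
    {"dx": -0.031,"dy": -0.005,"dz": 0.011}
  ]
}}

```text
invalid input
```

>>> {"method": "arm_command", "body": {
  "deltas": [
    {"rz": 0.12},
    {"rz": 0.12},
    {"rz": 0.12},
    {"rz": 0.12},
    {"rz": 0.12},
    {"rz": 0.12},
    {"rz": 0.12},
    {"rz": 0.12},
    {"rz": 0.017},
    {}
  ]
}}

```text
invalid input
```

```bash
python3 - <<'E'
from h import *
np.set_printoptions(precision=3,suppress=True)
plan([0.517,0.332,0.22],14,1)
w=shot("wrist")
for q in("watch_carrier","empty_carrier","rack","collar","slot_floor","tester"):
    print(q,[(round(r["p"],2),np.round(r["location"],1)) for r in env.tip_of(q,w)[:4]],[(round(r["p"],2),np.round(r["box"])) for r in env.look_for(q,w)[:4]])
for r in env.tip_of("watch_carrier",w)[:1]: print(at_z(w,r["location"],.006))
cv2.imwrite("pics/w1.png",cv2.resize(w["color"],(800,600)))
E
```

```text
pos [0.188 0.517 0.231] yaw_y 69.96 tool z [-0. -0. -1.] q6 -12.3 shift tool [-0.372 -0.061  0.011] per row [-0.372 -0.061  0.011] turn ccw deg -55.96 rz 0.9766 per row 0.9766
watch_carrier [(0.7, array([284.1, 364.9])), (0.69, array([413.5, 342.8]))] [(0.86, array([408., 327., 481., 362.])), (0.73, array([217., 318., 293., 381.])), (0.44, array([102., 465., 132., 480.]))]
empty_carrier [] []
rack [] []
collar [] [(0.85, array([101., 466., 137., 480.]))]
slot_floor [(0.17, array([ 16.5, 420.3]))] [(0.69, array([100., 465., 134., 479.]))]
tester [] [(0.95, array([106., 464., 131., 480.]))]
[0.357 0.416 0.006]
```

View pics/w1.png

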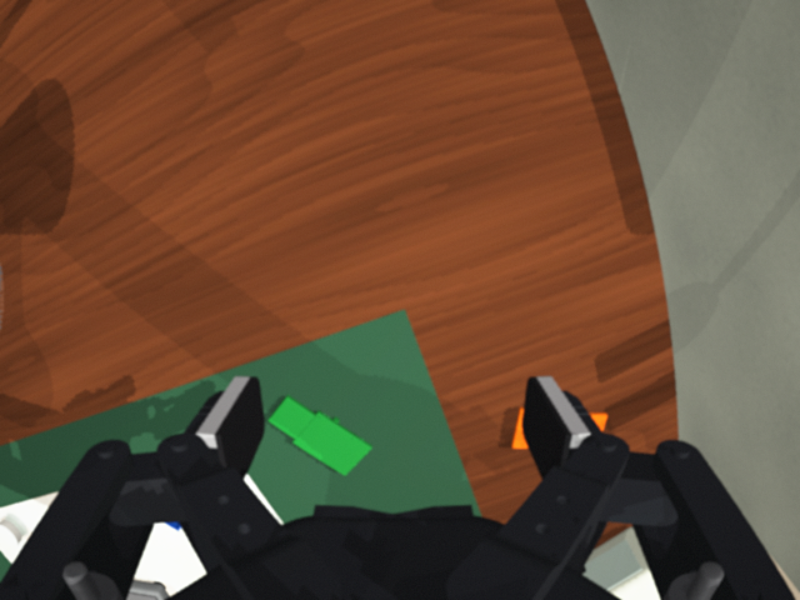

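The rows were refused, so every field is probably required. The wrist picture from the start pose shows the green look-alike at about (255,350) and the fingers at the bottom. I'll park the TCP so the carrier lies on the camera's side.

>>> {"method": "arm_command", "body": {
  "deltas": [
    {"rx": 0,"ry": 0,"rz": 0,"dx": -0.035,"dy": -0.0105,"dz": 0,"fingers": 0.085},
    {"rx": 0,"ry": 0,"rz": 0,"dx": -0.035,"dy": -0.0105,"dz": 0,"fingers": 0.085},
    {"rx": 0,"ry": 0,"rz": 0,"dx": -0.035,"dy": -0.0105,"dz": 0,"fingers": 0.085},
    {"rx": 0,"ry": 0,"rz": 0,"dx": -0.035,"dy": -0.0105,"dz": 0,"fingers": 0.085},
    {"rx": 0,"ry": 0,"rz": 0,"dx": -0.035,"dy": -0.0105,"dz": 0,"fingers": 0.085},
    {"rx": 0,"ry": 0,"rz": 0,"dx": -0.035,"dy": -0.0105,"dz": 0,"fingers": 0.085},
    {"rx": 0,"ry": 0,"rz": 0,"dx": -0.035,"dy": -0.0105,"dz": 0,"fingers": 0.085},
    {"rx": 0,"ry": 0,"rz": 0,"dx": -0.035,"dy": -0.0105,"dz": 0,"fingers": 0.085},
    {"rx": 0,"ry": 0,"rz": 0,"dx": -0.035,"dy": -0.0105,"dz": 0,"fingers": 0.085},
    {"rx": 0,"ry": 0,"rz": 0,"dx": -0.035,"dy": -0.0105,"dz": 0,"fingers": 0.085},
    {"rx": 0,"ry": 0,"rz": 0,"dx": -0.035,"dy": -0.0105,"dz": 0,"fingers": 0.085},
    {"rx": 0,"ry": 0,"rz": 0,"dx": -0.027,"dy": -0.005,"dz": 0.01,"fingers": 0.085}
  ]
}}

```text
time_s: 5.3
position: [0.5363, 0.2608, 0.2223]
tool_rot: [[-0.939, 0.344, 0.003], [0.344, 0.939, 0.0], [-0.002, 0.001, -1.0]]
ft_force: [-0.0, 0.1, -0.0]
grip_width: 0.085
gripper_force: 0.0
```

>>> {"method": "arm_command", "body": {
  "deltas": [
    {"rx": 0,"ry": 0,"rz": 0.12,"dx": 0,"dy": 0,"dz": 0,"fingers": 0.085},
    {"rx": 0,"ry": 0,"rz": 0.12,"dx": 0,"dy": 0,"dz": 0,"fingers": 0.085},
    {"rx": 0,"ry": 0,"rz": 0.12,"dx": 0,"dy": 0,"dz": 0,"fingers": 0.085},
    {"rx": 0,"ry": 0,"rz": 0.12,"dx": 0,"dy": 0,"dz": 0,"fingers": 0.085},
    {"rx": 0,"ry": 0,"rz": 0.12,"dx": 0,"dy": 0,"dz": 0,"fingers": 0.085},
    {"rx": 0,"ry": 0,"rz": 0.12,"dx": 0,"dy": 0,"dz": 0,"fingers": 0.085},
    {"rx": 0,"ry": 0,"rz": 0.12,"dx": 0,"dy": 0,"dz": 0,"fingers": 0.085},
    {"rx": 0,"ry": 0,"rz": 0.12,"dx": 0,"dy": 0,"dz": 0,"fingers": 0.085},
    {"rx": 0,"ry": 0,"rz": 0.017,"dx": 0,"dy": 0,"dz": 0,"fingers": 0.085},
    {"rx": 0,"ry": 0,"rz": 0,"dx": 0,"dy": 0,"dz": 0,"fingers": 0.085}
  ]
}}

```text
time_s: 6.3
position: [0.5342, 0.2623, 0.2213]
tool_rot: [[-0.244, 0.97, -0.0], [0.97, 0.244, -0.0], [0.0, -0.0, -1.0]]
ft_force: [0.8, -0.3, 0.5]
grip_width: 0.0849
gripper_force: 0.0
```

```bash
python3 - <<'E'
from h import *
np.set_printoptions(precision=3,suppress=True)
plan([0.517,0.332,0.22],14,1)
w=shot("wrist")
for q in("watch_carrier","empty_carrier","rack","collar","slot_floor","tester"):
    print(q,[(round(r["p"],2),np.round(r["location"],1)) for r in env.tip_of(q,w)[:4]],[(round(r["p"],2),np.round(r["box"])) for r in env.look_for(q,w)[:4]])
for r in env.tip_of("watch_carrier",w)[:2]: print(at_z(w,r["location"],.006))
np.save("pics/w2.npy",w,allow_pickle=True)
cv2.imwrite("pics/w2.png",cv2.resize(w["color"],(800,600)))
E
```

```text
pos [0.534 0.262 0.221] yaw_y 14.12 tool z [-0. -0. -1.] q6 0.6 shift tool [0.072 0.    0.001] per row [0.072 0.    0.001] turn ccw deg -0.12 rz 0.002 per row 0.002
watch_carrier [(0.92, array([183. ,  17.2])), (0.77, array([310.6, 131.9]))] [(0.88, array([308., 104., 325., 158.])), (0.86, array([102.,   2., 186.,  69.]))]
empty_carrier [(0.97, array([309.2, 215.8]))] [(0.67, array([306., 194., 321., 260.])), (0.6, array([285.,  95., 342., 254.]))]
rack [(0.77, array([315. , 174.8]))] [(0.8, array([286.,  94., 340., 254.]))]
collar [] [(0.91, array([214., 358., 349., 420.])), (0.54, array([103., 203., 173., 276.]))]
slot_floor [] [(0.85, array([215., 360., 345., 419.]))]
tester [] [(0.65, array([217., 358., 346., 420.]))]
[0.359 0.421 0.006]
[0.512 0.332 0.006]
```

View pics/w2.png

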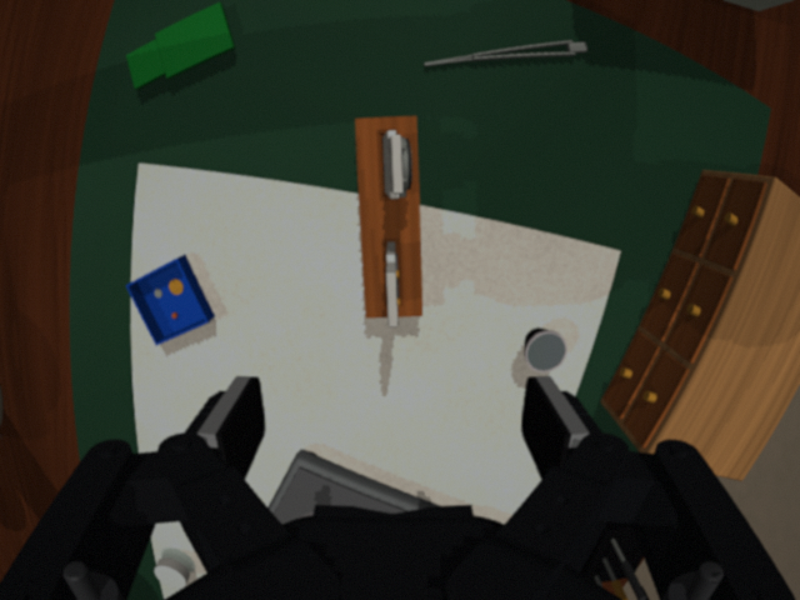

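The wrist view (shown at 800 px) has the rack from (355,117) to (422,318). The watch carrier's tab is at about (396,163), with the watch on the right (+x) side. The empty carrier is at (391,290), the loupe at (545,350) and the tray at (172,300). Next I fit the rack and the carrier's top edge.

```bash
python3 - <<'E'
from h import *
np.set_printoptions(precision=4,suppress=True)
w=np.load("pics/w2.npy",allow_pickle=True).item()
for n,p in(("TL",(355,118)),("TR",(417,115)),("BR",(422,316)),("BL",(367,319))):
    print(n,at_z(w,np.array(p)*.8,.026))
c=w["color"];roi=c[95:165,295:335].astype(int)
m=(roi.min(2)>150);ys,xs=np.nonzero(m)
n,l,st,ce=cv2.connectedComponentsWithStats(m.astype(np.uint8))
for i in range(1,n):
    if st[i,4]>25:
        yx=np.argwhere(l==i)[:,::-1]+[295,95];rect=cv2.minAreaRect(yx.astype(np.float32));print(st[i],rect)
        print([at_z(w,p,.099) for p in cv2.boxPoints(rect)])
cr=cv2.resize(c[85:265,280:350],None,fx=3.3,fy=3.3,interpolation=cv2.INTER_CUBIC)
cv2.imwrite("pics/w2c.png",cr)
E
```

```text
TL [0.4812 0.3597 0.026 ]
TR [0.5236 0.3725 0.026 ]
BR [0.5653 0.2279 0.026 ]
BL [0.5249 0.2152 0.026 ]
```

View pics/w2c.png

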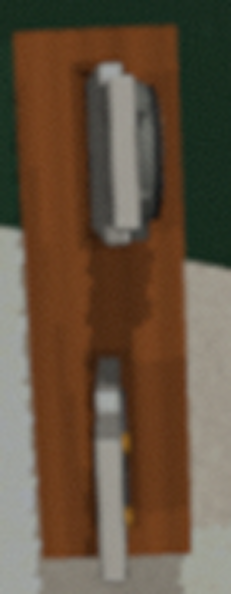

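```bash
python3 - <<'E'
from h import *
np.set_printoptions(precision=4,suppress=True)
w=np.load("pics/w2.npy",allow_pickle=True).item()
C=np.array([.5125,.3322]);y=np.radians(16.4);X=np.array([np.cos(y),np.sin(y)]);Y=np.array([-X[1],X[0]])
for p in((105,75),(135,75),(140,228),(112,228)):
    P=at_z(w,np.array(p)/3.3+[280,85],.099);d=P[:2]-C;print(P,"rack x,y:",d@X,d@Y)
plan([*(C-0.0*Y),.13],16.4,1)
E
```

```text
[0.5099 0.349  0.099 ] rack x,y: 0.002247548842740788 0.016850921767477055
[0.5161 0.3506 0.099 ] rack x,y: 0.00859542465074155 0.016606116763269355
[0.5252 0.3188 0.099 ] rack x,y: 0.008400295134910765 -0.01647560376081247
[0.5194 0.3173 0.099 ] rack x,y: 0.0024050609224458806 -0.016245636491761868
pos [0.5342 0.2623 0.2213] yaw_y 13.98 tool z [-0.  0. -1.] q6 0.8 shift tool [ 0.0731 -0.0042  0.0913] per row [ 0.0731 -0.0042  0.0913] turn ccw deg 2.42 rz -0.0422 per row -0.0422
```

The tab's top centre sits 5.4 mm to the rack's +x side, so the carrier leans about 3.3°. I'll match the tilt and come down over the tab.

>>> {"method": "arm_command", "body": {
  "deltas": [
    {"rx": 0,"ry": 0,"rz": -0.042,"dx": 0,"dy": 0,"dz": 0,"fingers": 0.05},
    {"rx": 0,"ry": 0,"rz": 0,"dx": 0.025,"dy": 0.001,"dz": 0.02,"fingers": 0.05},
    {"rx": 0,"ry": 0,"rz": 0,"dx": 0.025,"dy": 0.001,"dz": 0.02,"fingers": 0.05},
    {"rx": 0,"ry": 0,"rz": 0,"dx": 0.0232,"dy": 0.0007,"dz": 0.02,"fingers": 0.05},
    {"rx": 0,"ry": 0,"rz": 0,"dx": 0,"dy": 0,"dz": 0.02,"fingers": 0.05},
    {"rx": 0.058,"ry": 0,"rz": 0,"dx": 0,"dy": 0,"dz": 0,"fingers": 0.05},
    {"rx": 0,"ry": 0,"rz": 0,"dx": 0,"dy": 0,"dz": 0,"fingers": 0.05},
    {"rx": 0,"ry": 0,"rz": 0,"dx": 0,"dy": 0,"dz": 0,"fingers": 0.05}
  ]
}}

```text
time_s: 7.8
position: [0.5165, 0.3333, 0.1415]
tool_rot: [[-0.282, 0.958, -0.054], [0.959, 0.282, -0.016], [0.0, -0.056, -0.998]]
ft_force: [-0.3, 0.2, 0.8]
grip_width: 0.05
gripper_force: 0.0
```

```bash
python3 - <<'E'
from h import *
np.set_printoptions(precision=4,suppress=True)
s=env.observe();R=np.array(s["tool_rot"]);print(s["position"],s["grip_width"],R)
C=np.array([.5125,.3322]);y=np.radians(16.4);X=np.array([np.cos(y),np.sin(y)])
print(R.T@(np.r_[C+.0038*X,.072]-s["position"]))
E
```

```text
[0.5165 0.3333 0.1415] 0.04997854137325531 [[-0.282   0.9579 -0.0539]
 [ 0.9594  0.2816 -0.0158]
 [ 0.     -0.0562 -0.9984]]
[0.0001 0.0035 0.0694]
```

>>> {"method": "arm_command", "body": {
  "deltas": [
    {"rx": 0,"ry": 0,"rz": 0,"dx": 0,"dy": 0.001,"dz": 0.02,"fingers": 0.05},
    {"rx": 0,"ry": 0,"rz": 0,"dx": 0,"dy": 0.001,"dz": 0.02,"fingers": 0.05},
    {"rx": 0,"ry": 0,"rz": 0,"dx": 0,"dy": 0.001,"dz": 0.02,"fingers": 0.05},
    {"rx": 0,"ry": 0,"rz": 0,"dx": 0,"dy": 0.0005,"dz": 0.009,"fingers": 0.05},
    {"rx": 0,"ry": 0,"rz": 0,"dx": 0,"dy": 0,"dz": 0,"fingers": 0.05},
    {"rx": 0,"ry": 0,"rz": 0,"dx": 0,"dy": 0,"dz": 0,"fingers": 0.05}
  ]
}}

```text
time_s: 8.4
position: [0.5161, 0.3333, 0.0733]
tool_rot: [[-0.282, 0.958, -0.054], [0.959, 0.282, -0.016], [0.0, -0.056, -0.998]]
ft_force: [0.1, -0.4, -0.3]
grip_width: 0.0502
gripper_force: 0.0
```

>>> {"method": "arm_command", "body": {
  "deltas": [
    {"rx": 0,"ry": 0,"rz": 0,"dx": 0,"dy": 0,"dz": 0,"fingers": 0.02},
    {"rx": 0,"ry": 0,"rz": 0,"dx": 0,"dy": 0,"dz": 0,"fingers": 0.01},
    {"rx": 0,"ry": 0,"rz": 0,"dx": 0,"dy": 0,"dz": 0,"fingers": 0.0},
    {"rx": 0,"ry": 0,"rz": 0,"dx": 0,"dy": 0,"dz": 0,"fingers": 0.0},
    {"rx": 0,"ry": 0,"rz": 0,"dx": 0,"dy": 0,"dz": 0,"fingers": 0.0},
    {"rx": 0,"ry": 0,"rz": 0,"dx": 0,"dy": 0,"dz": 0,"fingers": 0.0}
  ],
  "squeeze": 30
}}

```text
time_s: 9.0
position: [0.5159, 0.3332, 0.0728]
tool_rot: [[-0.282, 0.958, -0.055], [0.959, 0.282, -0.016], [0.0, -0.057, -0.998]]
ft_force: [0.3, 0.2, 5.4]
grip_width: 0.0057
gripper_force: 32.8
```

>>> {"method": "arm_command", "body": {
  "deltas": [
    {"rx": 0,"ry": 0,"rz": 0,"dx": 0,"dy": 0,"dz": -0.01,"fingers": 0.0},
    {"rx": 0,"ry": 0,"rz": 0,"dx": 0,"dy": 0,"dz": -0.02,"fingers": 0.0},
    {"rx": 0,"ry": 0,"rz": 0,"dx": 0,"dy": 0,"dz": -0.03,"fingers": 0.0},
    {"rx": 0,"ry": 0,"rz": 0,"dx": 0,"dy": 0,"dz": -0.03,"fingers": 0.0},
    {"rx": 0,"ry": 0,"rz": 0,"dx": 0,"dy": 0,"dz": -0.03,"fingers": 0.0},
    {"rx": 0,"ry": 0,"rz": 0,"dx": 0,"dy": 0,"dz": -0.03,"fingers": 0.0},
    {"rx": 0,"ry": 0,"rz": 0,"dx": 0,"dy": 0,"dz": -0.015,"fingers": 0.0},
    {"rx": -0.057,"ry": 0,"rz": 0.1,"dx": 0,"dy": 0,"dz": 0,"fingers": 0.0},
    {"rx": 0,"ry": 0,"rz": 0.1,"dx": 0,"dy": 0,"dz": 0,"fingers": 0.0},
    {"rx": 0,"ry": 0,"rz": 0.1,"dx": 0,"dy": 0,"dz": 0,"fingers": 0.0},
    {"rx": 0,"ry": 0,"rz": 0.1,"dx": 0,"dy": 0,"dz": 0,"fingers": 0.0},
    {"rx": 0,"ry": 0,"rz": 0.1,"dx": 0,"dy": 0,"dz": 0,"fingers": 0.0}
  ]
}}

```text
time_s: 10.2
position: [0.5246, 0.3357, 0.237]
tool_rot: [[0.216, 0.976, -0.001], [0.976, -0.216, -0.003], [-0.003, -0.0, -1.0]]
ft_force: [0.3, -0.0, -1.7]
grip_width: 0.0052
gripper_force: 31.8
```

```bash
python3 - <<'E'
from h import *
np.set_printoptions(precision=4,suppress=True)
s=env.observe();print(s["grip_width"],s["gripper_force"],s["ft_force"])
plan([.541,-.125,.24],-12.5,11)
E
```

```text
0.005208856096148885 31.79728925228119 [ 0.3068 -0.0459 -1.6664]
pos [0.5246 0.3357 0.237 ] yaw_y -12.49 tool z [-0.001  -0.0034 -1.    ] q6 34.3 shift tool [-0.4463  0.1157 -0.0015] per row [-0.0406  0.0105 -0.0001] turn ccw deg -0.01 rz 0.0001 per row 0.0
```

>>> {"method": "arm_command", "body": {
  "deltas": [
    {"rx": 0,"ry": 0,"rz": 0,"dx": -0.02,"dy": 0.005,"dz": 0,"fingers": 0.0},
    {"rx": 0,"ry": 0,"rz": 0,"dx": -0.04,"dy": 0.0105,"dz": 0,"fingers": 0.0},
    {"rx": 0,"ry": 0,"rz": 0,"dx": -0.045,"dy": 0.0115,"dz": 0,"fingers": 0.0},
    {"rx": 0,"ry": 0,"rz": 0,"dx": -0.045,"dy": 0.0115,"dz": 0,"fingers": 0.0},
    {"rx": 0,"ry": 0,"rz": 0,"dx": -0.045,"dy": 0.0115,"dz": 0,"fingers": 0.0},
    {"rx": 0,"ry": 0,"rz": 0,"dx": -0.045,"dy": 0.0115,"dz": 0,"fingers": 0.0},
    {"rx": 0,"ry": 0,"rz": 0,"dx": -0.045,"dy": 0.0115,"dz": 0,"fingers": 0.0},
    {"rx": 0,"ry": 0,"rz": 0,"dx": -0.045,"dy": 0.0115,"dz": 0,"fingers": 0.0},
    {"rx": 0,"ry": 0,"rz": 0,"dx": -0.045,"dy": 0.0115,"dz": 0,"fingers": 0.0},
    {"rx": 0,"ry": 0,"rz": 0,"dx": -0.04,"dy": 0.0105,"dz": 0,"fingers": 0.0},
    {"rx": 0,"ry": 0,"rz": 0,"dx": -0.031,"dy": 0.009,"dz": 0,"fingers": 0.0},
    {"rx": 0,"ry": 0,"rz": 0,"dx": 0,"dy": 0,"dz": 0,"fingers": 0.0}
  ]
}}

```text
time_s: 11.4
position: [0.5429, -0.1282, 0.2381]
tool_rot: [[0.217, 0.976, -0.001], [0.976, -0.217, -0.004], [-0.004, -0.0, -1.0]]
ft_force: [0.6, -0.2, -0.5]
grip_width: 0.0055
gripper_force: 31.8
```

```bash
python3 - <<'E'
from h import *
np.set_printoptions(precision=4,suppress=True)
plan([.541,-.125,.24],-12.5,11)
w=shot("wrist");t=shot("top");np.save("pics/w3.npy",w,allow_pickle=True)
for q,z in(("collar",.056),("slot_floor",.034),("tester",0),("bell",0)):
    for im in(w,t):print(q,[(round(r["p"],2),np.round(r["location"],1),at_z(im,r["location"],z)) for r in env.tip_of(q,im)[:2]])
cv2.imwrite("pics/w3.png",cv2.resize(w["color"],(800,600)))
E
```

```text
pos [ 0.5429 -0.1282  0.2381] yaw_y -12.52 tool z [-0.0009 -0.0036 -1.    ] q6 -12.8 shift tool [ 0.0027 -0.0025 -0.0019] per row [ 0.0002 -0.0002 -0.0002] turn ccw deg 0.02 rz -0.0003 per row -0.0
collar [(0.72, array([304.2, 110.6]), array([ 0.5537, -0.0378,  0.056 ]))]
collar [(0.79, array([356.4, 220.5]), array([ 0.5562, -0.0419,  0.056 ]))]
slot_floor [(0.96, array([302.9, 111. ]), array([ 0.5521, -0.0365,  0.034 ]))]
slot_floor [(0.68, array([356.7, 220.1]), array([ 0.5623, -0.0439,  0.034 ]))]
tester [(0.78, array([306.1, 114. ]), array([ 0.554 , -0.0382,  0.    ]))]
tester [(0.58, array([354.3, 223.4]), array([ 0.5598, -0.0379,  0.    ]))]
bell [(0.85, array([349.4, 320.9]), array([ 0.552 , -0.2742,  0.    ]))]
bell [(0.86, array([431.1, 221.6]), array([ 0.5588, -0.2712, -0.    ]))]
```

View pics/w3.png

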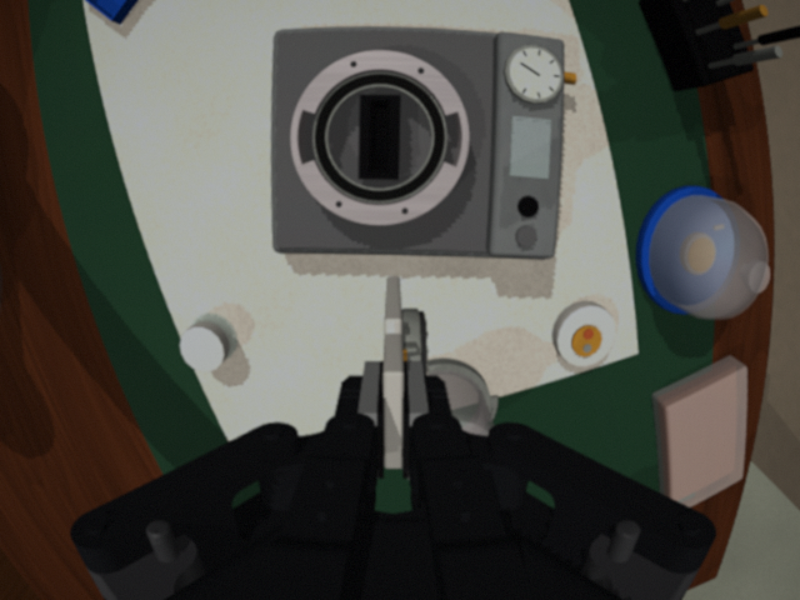

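The wrist view shows the collar centred at about (380,138) in the 800 px picture. Its outer ring spans 290–470 and the black slot block is at (360–400, 96–180). The carrier hangs vertically in the fingers at (393,290–470). Next I fit the collar edge.

```bash
python3 - <<'E'
from h import *
from scipy.optimize import least_squares
np.set_printoptions(precision=4,suppress=True)
w=np.load("pics/w3.npy",allow_pickle=True).item()
g=cv2.GaussianBlur(w["color"],(3,3),0).astype(float)
c0=np.array([.5545,-.0385])
def edge(c,rads,z,pick):
    out=[]
    for a in np.radians(np.arange(0,360,3)):
        rr=np.linspace(*rads,60);px=np.array([proj(w,[c[0]+r*np.cos(a),c[1]+r*np.sin(a),z]) for r in rr]).astype(np.float32)
        v=cv2.remap(g[:,:,2],px[:,0].reshape(1,-1),px[:,1].reshape(1,-1),cv2.INTER_LINEAR).ravel()
        d=np.gradient(cv2.GaussianBlur(v.reshape(1,-1).astype(np.float32),(9,1),2).ravel())
        i=np.argmin(d) if pick<0 else np.argmax(d)
        out.append((c[0]+rr[i]*np.cos(a),c[1]+rr[i]*np.sin(a),abs(d[i])))
    o=np.array(out);return o[o[:,2]>1][:,:2]
for rads,pick in(((.055,.070),-1),((.042,.056),1)):
    c=c0
    for _ in range(3):
        P=edge(c,rads,.056,pick);f=least_squares(lambda p:np.hypot(P[:,0]-p[0],P[:,1]-p[1])-p[2],[*c,np.mean(rads)],loss="soft_l1",f_scale=.0005);c=f.x[:2]
    print(rads,"centre",c,"dia",2*f.x[2],len(P),np.abs(f.fun).mean())
# black block
m=(g.max(2)<28).astype(np.uint8);m[:, :270]=0;m[:,340:]=0;m[:70]=0;m[155:]=0
n,l,st,ce=cv2.connectedComponentsWithStats(m)
for i in range(1,n):
    if st[i,4]>200:
        B=np.argwhere(l==i)[:,::-1].astype(float);Q=np.array([at_z(w,b,.054)[:2] for b in B]).astype(np.float32)
        r=cv2.minAreaRect(Q*1000);print(st[i],"rect mm",r)
# tester edges by hand (800px)
for n_,p,z in(("TL",(275,33),.032),("BL",(275,250),.032),("mB",(490,255),.032),("mT",(494,36),.032),("strip BR",(555,257),.051),("strip TR",(565,39),.051)):print(n_,at_z(w,np.array(p)*.8,z))
x=g[80:150,285:325].mean(2);print(np.round(x[::6,::2]).astype(int))
E
```

```text
(0.055, 0.07) centre [ 0.553  -0.0361] dia 0.12421796397566594 120 1.9869031753144868e-05
(0.042, 0.056) centre [ 0.5526 -0.0344] dia 0.09275252109180217 120 0.0013725092730765306
[ 288   76   32   68 2100] rect mm ((553.26611328125, -36.331634521484375), (59.2850456237793, 26.789817810058594), 77.22332000732422)
[270 137  70  18 300] rect mm ((547.0454711914062, -68.48571014404297), (14.540982246398926, 60.361244201660156), 79.72801208496094)
TL [0.4943 0.0649 0.032 ]
BL [ 0.4548 -0.1002  0.032 ]
mB [ 0.6167 -0.1405  0.032 ]
mT [0.6542 0.0256 0.032 ]
strip BR [ 0.663  -0.1475  0.051 ]
strip TR [0.7025 0.013  0.051 ]
[[52 41 18 12 12 11  9  8  8  7  8  9  6 10 12 13 13 20 41 48]
 [55 40 17 12 12 11  6  5  6  6  6  5  8  9 11 12 13 23 43 48]
 [55 39 15 12 12 11  7  6  8  9  7 10  9 11 12 12 13 23 45 48]
 [55 37 14 12 11 10  7  6  8  8  9  8  7  9 12 12 12 24 46 48]
 [73 47 15 11 12  8  7  5  7  8  8  9  9 10 11 12 11 27 47 48]
 [74 44 14 12 12  9  7  5  8  9  9  9  8  9 12 12 13 28 47 48]
 [73 43 13 12 13  9  6  4  7  8  8  9  8 10 10 11 13 29 47 48]
 [72 41 13 11 11  9  6  6  7  8  8  9  9 11 11 11 12 31 47 48]
 [64 35 13 12 11  8  5  5  6  6  8  7  7 11 11 11 13 32 47 49]
 [64 33 13 10 11  7  5  6  6  7  8  7  9 10 11 11 13 34 47 47]
 [62 32 13 12 11 11 11 10 11 10 12 11 12 11 10 12 15 41 50 50]
 [84 78 64 50 48 48 48 48 48 48 48 48 48 48 47 49 52 61 72 79]]
```

```bash
python3 - <<'E'
from h import *
np.set_printoptions(precision=4,suppress=True)
w=np.load("pics/w3.npy",allow_pickle=True).item()
s=env.observe();R=np.array(s["tool_rot"]);p=np.array(s["position"])
for X in((.022,-.003,.067),(.022,.003,.067),(.017,-.003,-.026),(.017,.003,-.026),(-.017,0,-.026)):print(X,"800px:",proj(w,p+R@np.array(X))*1.25)
cv2.imwrite("pics/w3c.png",cv2.resize(w["color"][210:390,250:400],(750,900))[:600])
# block edges line fit, sub-pixel
g=cv2.GaussianBlur(w["color"],(3,3),0).mean(2).astype(np.float32)
C=np.array([.5533,-.0363]);a=np.radians(77.2);L=np.array([np.cos(a),np.sin(a)]);N=np.array([L[1],-L[0]])
for sg in(-1,1):
    P=[]
    for t in np.linspace(-.024,.024,25):
        rr=np.linspace(.010,.018,60);q=[C+t*L+sg*r*N for r in rr];px=np.array([proj(w,[*k,.054]) for k in q]).astype(np.float32)
        v=cv2.remap(g,px[:,:1].T.copy(),px[:,1:].T.copy(),cv2.INTER_LINEAR).ravel();i=np.argmax(np.gradient(v));P.append((t,sg*rr[i]))
    P=np.array(P);f=np.polyfit(P[:,0],P[:,1],1);print(sg,"off",f[1],"heading of long axis",77.2-np.degrees(np.arctan(f[0])))
E
```

```text
(0.022, -0.003, 0.067) 800px: [385.575  265.9821]
(0.022, 0.003, 0.067) 800px: [398.6144 265.9133]
(0.017, -0.003, -0.026) 800px: [380.4499 357.6997]
(0.017, 0.003, -0.026) 800px: [402.5105 357.6006]
(-0.017, 0, -0.026) 800px: [392.2263 459.092 ]
-1 off -0.014181694915254242 heading of long axis 76.0497568921499
1 off 0.013509152542372884 heading of long axis 76.44705578762523
```

View pics/w3c.png

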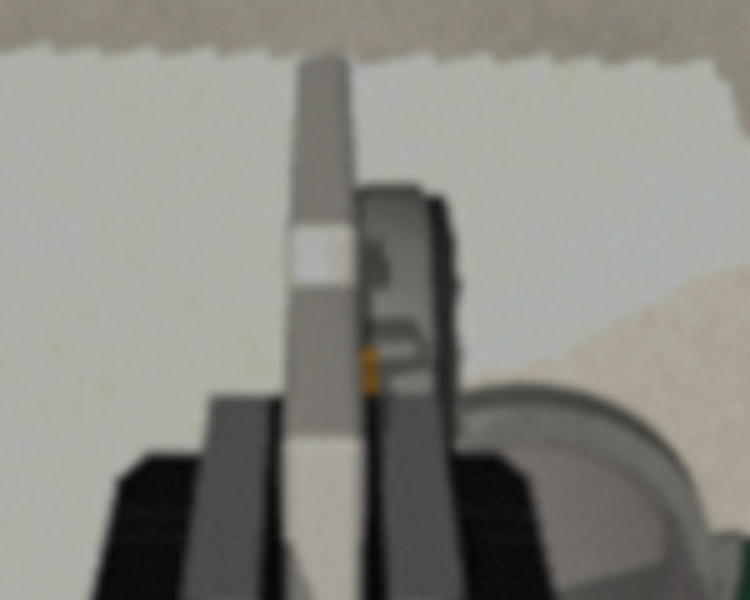

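The carrier's predicted and seen rows differ by about 11 px. I suspect the arm was still settling when the picture was taken, so I'll re-shoot at rest and refit.

```bash
cat >> h.py <<'E'
from scipy.optimize import least_squares
def ring(w,c,rads=(.055,.070),z=.056,pick=-1):
    g=cv2.GaussianBlur(w["color"],(3,3),0)[:,:,2].astype(np.float32)
    for _ in range(3):
        o=[]
        for a in np.radians(np.arange(0,360,3)):
            rr=np.linspace(*rads,60);px=np.array([proj(w,[c[0]+r*np.cos(a),c[1]+r*np.sin(a),z]) for r in rr]).astype(np.float32)
            v=cv2.remap(g,px[:,:1].T.copy(),px[:,1:].T.copy(),cv2.INTER_LINEAR);d=np.gradient(cv2.GaussianBlur(v,(9,1),2).ravel())*np.sign(pick)
            i=np.argmax(d);o.append((c[0]+rr[i]*np.cos(a),c[1]+rr[i]*np.sin(a)))
        P=np.array(o);f=least_squares(lambda p:np.hypot(P[:,0]-p[0],P[:,1]-p[1])-p[2],[*c,np.mean(rads)],loss="soft_l1",f_scale=.0005);c=f.x[:2]
    return c,2*f.x[2]
E
python3 - <<'E'
from h import *
np.set_printoptions(precision=4,suppress=True)
s=env.observe();R=np.array(s["tool_rot"]);p=np.array(s["position"]);print(s["time_s"],p,np.abs(s["qvel"]).max())
w=shot("wrist");np.save("pics/w4.npy",w,allow_pickle=True)
print("cam in tool",R.T@(np.array(w["eye"])-p))
print(ring(w,np.array([.553,-.036])))
for X in((.022,-.003,.067),(.022,.003,.067),(.017,-.003,-.026),(.017,.003,-.026),(-.017,0,-.026)):print(X,"full px:",proj(w,p+R@np.array(X)))
# carrier top edge row & sides along column 314
g=w["color"].mean(2);print(np.round(g[205:232,314]).astype(int),np.round(g[275:312,314]).astype(int));print(np.round(g[222,300:330]).astype(int));print(np.round(g[240,300:322]).astype(int))
E
```

```text
11.9 [ 0.5431 -0.1239  0.2385] 0.2920465580165178
cam in tool [ 0.072  -0.0005 -0.1424]
(array([ 0.553 , -0.0363]), np.float64(0.12422963115577897))
(0.022, -0.003, 0.067) full px: [309.9356 219.6901]
(0.022, 0.003, 0.067) full px: [320.2993 219.6901]
(0.017, -0.003, -0.026) full px: [307.0063 296.6029]
(0.017, 0.003, -0.026) full px: [324.3946 296.595 ]
(-0.017, 0, -0.026) full px: [315.5536 375.192 ]
[ 57  57  70 108 132 137 136 135 138 137 138 137 134 135 135 133 124 114
 113 114 115 113 116 115 115 114 116] [116 114 114 115 115 114 114 115 116 116 116 113 117 116 116 118 114 116
 117 115 117 125 143 160 168 166 163 163 162 163 161 161 162 163 162 162
 163]
[136 135 136 136 137 137 138 135 132 124 119 118 118 114 114 116 113 110
 108 112 127 137 137 137 137 139 138 137 139 139]
[173 171 171 169 171 172 170 161 138 118 115 116 114 114 114 113 115 113
 110 107 123 152]
```

```bash
python3 - <<'E'
from h import *
np.set_printoptions(precision=4,suppress=True)
plan([.5532,-.0360,.14],-13.6,6)
E
```

```text
pos [ 0.5431 -0.1241  0.2384] yaw_y -12.22 tool z [-0.0002 -0.003  -1.    ] q6 -12.7 shift tool [ 0.0885 -0.0088  0.0982] per row [ 0.0148 -0.0015  0.0164] turn ccw deg -1.38 rz 0.0241 per row 0.004
```

>>> {"method": "arm_command", "body": {
  "deltas": [
    {"rx": 0,"ry": 0,"rz": 0,"dx": 0.0148,"dy": -0.0015,"dz": 0.005,"fingers": 0.0},
    {"rx": 0,"ry": 0,"rz": 0,"dx": 0.0148,"dy": -0.0015,"dz": 0.005,"fingers": 0.0},
    {"rx": 0,"ry": 0,"rz": 0,"dx": 0.0148,"dy": -0.0015,"dz": 0.005,"fingers": 0.0},
    {"rx": 0,"ry": 0,"rz": 0,"dx": 0.0148,"dy": -0.0015,"dz": 0.005,"fingers": 0.0},
    {"rx": 0,"ry": 0,"rz": 0,"dx": 0.0148,"dy": -0.0014,"dz": 0.018,"fingers": 0.0},
    {"rx": 0,"ry": 0,"rz": 0.024,"dx": 0.0145,"dy": -0.0014,"dz": 0.02,"fingers": 0.0},
    {"rx": 0,"ry": 0,"rz": 0,"dx": 0,"dy": 0,"dz": 0.02,"fingers": 0.0},
    {"rx": 0,"ry": 0,"rz": 0,"dx": 0,"dy": 0,"dz": 0.02,"fingers": 0.0},
    {"rx": 0,"ry": 0,"rz": 0,"dx": 0,"dy": 0,"dz": 0,"fingers": 0.0},
    {"rx": 0,"ry": 0,"rz": 0,"dx": 0,"dy": 0,"dz": 0,"fingers": 0.0},
    {"rx": 0,"ry": 0,"rz": 0,"dx": 0,"dy": 0,"dz": 0,"fingers": 0.0},
    {"rx": 0,"ry": 0,"rz": 0,"dx": 0,"dy": 0,"dz": 0,"fingers": 0.0}
  ]
}}

```text
time_s: 13.15
position: [0.5536, -0.0365, 0.1411]
tool_rot: [[0.236, 0.972, 0.002], [0.972, -0.236, -0.004], [-0.003, 0.002, -1.0]]
ft_force: [-0.0, -0.0, -1.5]
grip_width: 0.0053
gripper_force: 31.7
```

```bash
python3 - <<'E'
from h import *
np.set_printoptions(precision=4,suppress=True)
plan([.5532,-.0360,.103],-13.6,6)
s=env.observe();print(s["time_s"],s["ft_force"])
E
```

```text
pos [ 0.5536 -0.0365  0.1411] yaw_y -13.64 tool z [ 0.0016 -0.0036 -1.    ] q6 -2.2 shift tool [ 0.0005 -0.0006  0.0381] per row [ 0.0001 -0.0001  0.0063] turn ccw deg 0.04 rz -0.0006 per row -0.0001
13.15 [-0.0191 -0.0003 -1.5046]
```

Aligned within 1 mm, so I descend into the slot.

>>> {"method": "arm_command", "body": {
  "deltas": [
    {"rx": 0,"ry": 0,"rz": 0,"dx": 0.0005,"dy": -0.0006,"dz": 0.006,"fingers": 0.0},
    {"rx": 0,"ry": 0,"rz": 0,"dx": 0,"dy": 0,"dz": 0.006,"fingers": 0.0},
    {"rx": 0,"ry": 0,"rz": 0,"dx": 0,"dy": 0,"dz": 0.005,"fingers": 0.0},
    {"rx": 0,"ry": 0,"rz": 0,"dx": 0,"dy": 0,"dz": 0.005,"fingers": 0.0},
    {"rx": 0,"ry": 0,"rz": 0,"dx": 0,"dy": 0,"dz": 0.005,"fingers": 0.0},
    {"rx": 0,"ry": 0,"rz": 0,"dx": 0,"dy": 0,"dz": 0.005,"fingers": 0.0},
    {"rx": 0,"ry": 0,"rz": 0,"dx": 0,"dy": 0,"dz": 0.003,"fingers": 0.0},
    {"rx": 0,"ry": 0,"rz": 0,"dx": 0,"dy": 0,"dz": 0,"fingers": 0.0},
    {"rx": 0,"ry": 0,"rz": 0,"dx": 0,"dy": 0,"dz": 0,"fingers": 0.0}
  ]
}}

```text
time_s: 14.05
position: [0.5528, -0.036, 0.1051]
tool_rot: [[0.236, 0.972, -0.0], [0.972, -0.236, -0.003], [-0.003, 0.001, -1.0]]
ft_force: [-0.1, 0.1, -0.8]
grip_width: 0.0052
gripper_force: 31.8
```

>>> {"method": "arm_command", "body": {
  "deltas": [
    {"rx": 0,"ry": 0,"rz": 0,"dx": 0,"dy": 0,"dz": 0.002,"fingers": 0.0},
    {"rx": 0,"ry": 0,"rz": 0,"dx": 0,"dy": 0,"dz": 0.002,"fingers": 0.0},
    {"rx": 0,"ry": 0,"rz": 0,"dx": 0,"dy": 0,"dz": 0.001,"fingers": 0.0},
    {"rx": 0,"ry": 0,"rz": 0,"dx": 0,"dy": 0,"dz": 0,"fingers": 0.0},
    {"rx": 0,"ry": 0,"rz": 0,"dx": 0,"dy": 0,"dz": 0,"fingers": 0.0}
  ]
}}

```text
time_s: 14.55
position: [0.5529, -0.0361, 0.1008]
tool_rot: [[0.236, 0.972, 0.001], [0.972, -0.236, -0.003], [-0.003, 0.002, -1.0]]
ft_force: [-1.7, -0.1, 6.0]
grip_width: 0.0057
gripper_force: 32.8
```

>>> {"method": "arm_command", "body": {
  "deltas": [
    {"rx": 0,"ry": 0,"rz": 0,"dx": 0,"dy": 0,"dz": 0,"fingers": 0.01},
    {"rx": 0,"ry": 0,"rz": 0,"dx": 0,"dy": 0,"dz": 0,"fingers": 0.02},
    {"rx": 0,"ry": 0,"rz": 0,"dx": 0,"dy": 0,"dz": 0,"fingers": 0.04},
    {"rx": 0,"ry": 0,"rz": 0,"dx": 0,"dy": 0,"dz": 0,"fingers": 0.04},
    {"rx": 0,"ry": 0,"rz": 0,"dx": 0,"dy": 0,"dz": 0,"fingers": 0.04},
    {"rx": 0,"ry": 0,"rz": 0,"dx": 0,"dy": 0,"dz": -0.02,"fingers": 0.04},
    {"rx": 0,"ry": 0,"rz": 0,"dx": 0,"dy": 0,"dz": -0.03,"fingers": 0.04},
    {"rx": 0,"ry": 0,"rz": 0,"dx": 0,"dy": 0,"dz": -0.04,"fingers": 0.04},
    {"rx": 0,"ry": 0,"rz": 0,"dx": 0,"dy": 0,"dz": -0.04,"fingers": 0.04},
    {"rx": 0,"ry": 0,"rz": 0,"dx": 0,"dy": 0,"dz": -0.02,"fingers": 0.05},
    {"rx": 0,"ry": 0,"rz": 0,"dx": 0,"dy": 0,"dz": 0,"fingers": 0.05},
    {"rx": 0,"ry": 0,"rz": 0,"dx": 0,"dy": 0,"dz": 0,"fingers": 0.05}
  ]
}}

```text
time_s: 15.75
position: [0.5525, -0.0354, 0.2495]
tool_rot: [[0.236, 0.972, -0.001], [0.972, -0.236, -0.003], [-0.003, -0.0, -1.0]]
ft_force: [0.4, -0.1, -0.9]
grip_width: 0.0502
gripper_force: 0.0
```

```bash
python3 - <<'E'
from h import *
np.set_printoptions(precision=4,suppress=True)
# bell approx (.555,-.273) yaw -17: pose for viewing it: tool y heading 73 -> tool x heading 163
b=np.array([.555,-.273]);tx=np.array([np.cos(np.radians(163)),np.sin(np.radians(163))])
plan([*(b-.09*tx),.26],73,10)
w=shot("wrist")
# carrier tab top in collar view
for q in("watch_carrier",):print([(round(r["p"],2),np.round(r["location"],1),at_z(w,r["location"],.034)) for r in env.tip_of(q,w)[:3]])
E
```

```text
pos [ 0.5525 -0.0354  0.2495] yaw_y -13.64 tool z [-0.0009 -0.0028 -1.    ] q6 -2.2 shift tool [-0.2356  0.1483 -0.0099] per row [-0.0236  0.0148 -0.001 ] turn ccw deg 86.64 rz -1.5121 per row -0.1512
[(0.78, array([316.2, 205.1]), array([ 0.554 , -0.0352,  0.034 ]))]
```

>>> {"method": "arm_command", "body": {
  "deltas": [
    {"rx": 0,"ry": 0,"rz": -0.138,"dx": 0,"dy": 0,"dz": 0,"fingers": 0.05},
    {"rx": 0,"ry": 0,"rz": -0.138,"dx": 0,"dy": 0,"dz": 0,"fingers": 0.05},
    {"rx": 0,"ry": 0,"rz": -0.138,"dx": 0,"dy": 0,"dz": 0,"fingers": 0.05},
    {"rx": 0,"ry": 0,"rz": -0.138,"dx": 0,"dy": 0,"dz": 0,"fingers": 0.05},
    {"rx": 0,"ry": 0,"rz": -0.138,"dx": 0,"dy": 0,"dz": 0,"fingers": 0.05},
    {"rx": 0,"ry": 0,"rz": -0.138,"dx": 0,"dy": 0,"dz": 0,"fingers": 0.05},
    {"rx": 0,"ry": 0,"rz": -0.138,"dx": 0,"dy": 0,"dz": 0,"fingers": 0.05},
    {"rx": 0,"ry": 0,"rz": -0.138,"dx": 0,"dy": 0,"dz": 0,"fingers": 0.05},
    {"rx": 0,"ry": 0,"rz": -0.138,"dx": 0,"dy": 0,"dz": 0,"fingers": 0.05},
    {"rx": 0,"ry": 0,"rz": -0.138,"dx": 0,"dy": 0,"dz": 0,"fingers": 0.05},
    {"rx": 0,"ry": 0,"rz": -0.138,"dx": 0,"dy": 0,"dz": 0,"fingers": 0.05}
  ]
}}

```text
time_s: 16.95
position: [0.5524, -0.0354, 0.2486]
tool_rot: [[-0.96, 0.281, -0.003], [0.281, 0.96, -0.002], [0.002, -0.003, -1.0]]
ft_force: [-0.1, -0.0, -0.6]
grip_width: 0.0498
gripper_force: 0.0
```

>>> {"method": "arm_command", "body": {
  "deltas": [
    {"rx": 0,"ry": 0,"rz": 0,"dx": -0.018,"dy": -0.025,"dz": -0.005,"fingers": 0.05},
    {"rx": 0,"ry": 0,"rz": 0,"dx": -0.018,"dy": -0.025,"dz": -0.005,"fingers": 0.05},
    {"rx": 0,"ry": 0,"rz": 0,"dx": -0.018,"dy": -0.025,"dz": 0,"fingers": 0.05},
    {"rx": 0,"ry": 0,"rz": 0,"dx": -0.018,"dy": -0.025,"dz": 0,"fingers": 0.05},
    {"rx": 0,"ry": 0,"rz": 0,"dx": -0.018,"dy": -0.025,"dz": 0,"fingers": 0.05},
    {"rx": 0,"ry": 0,"rz": 0,"dx": -0.018,"dy": -0.025,"dz": 0,"fingers": 0.05},
    {"rx": 0,"ry": 0,"rz": 0,"dx": -0.018,"dy": -0.025,"dz": 0,"fingers": 0.05},
    {"rx": 0,"ry": 0,"rz": 0,"dx": -0.018,"dy": -0.025,"dz": 0,"fingers": 0.05},
    {"rx": 0,"ry": 0,"rz": 0,"dx": -0.018,"dy": -0.026,"dz": 0,"fingers": 0.05},
    {"rx": 0,"ry": 0,"rz": 0,"dx": 0,"dy": 0,"dz": 0,"fingers": 0.05},
    {"rx": 0,"ry": 0,"rz": 0,"dx": 0,"dy": 0,"dz": 0,"fingers": 0.05},
    {"rx": 0,"ry": 0,"rz": 0,"dx": 0,"dy": 0,"dz": 0,"fingers": 0.05}
  ]
}}

```text
time_s: 18.15
position: [0.6431, -0.2976, 0.2603]
tool_rot: [[-0.958, 0.286, -0.001], [0.286, 0.958, -0.002], [0.001, -0.002, -1.0]]
ft_force: [-0.2, 0.9, 0.9]
grip_width: 0.0498
gripper_force: 0.0
```

```bash
python3 - <<'E'
from h import *
np.set_printoptions(precision=4,suppress=True)
plan([.555,-.273,.26],73,10)
w=shot("wrist");np.save("pics/w5.npy",w,allow_pickle=True)
print([(round(r["p"],2),np.round(r["location"],1),at_z(w,r["location"],0)) for r in env.tip_of("bell",w)[:3]],[(r["p"],np.round(r["box"])) for r in env.look_for("bell",w)[:2]])
cv2.imwrite("pics/w5.png",cv2.resize(w["color"],(800,600)))
E
```

```text
pos [ 0.6431 -0.2976  0.2603] yaw_y 73.38 tool z [-0.0012 -0.0022 -1.    ] q6 -107.7 shift tool [ 0.0915 -0.0017  0.0003] per row [ 0.0091 -0.0002  0.    ] turn ccw deg -0.38 rz 0.0067 per row 0.0007
[(0.87, array([308.9, 117.6]), array([ 0.5554, -0.2785,  0.    ]))] [(0.79, array([261.,  67., 356., 165.]))]
```

View pics/w5.png

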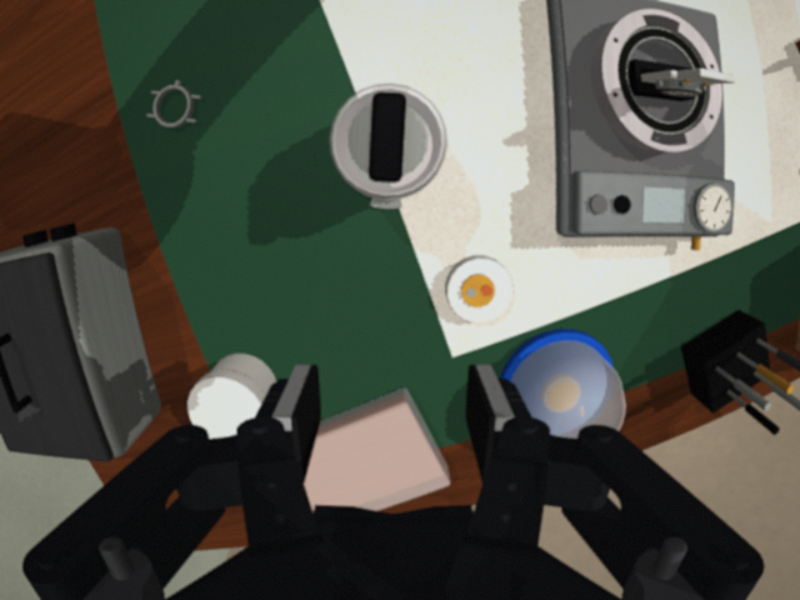

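The wrist view (800 px) shows the bell at (388,140), with the knob bar from (390,92) to (385,182) and a lug at (386,203). The carrier stands upright in the tester at (690,80). Now I fit the knob and ring.

```bash
python3 - <<'E'
from h import *
np.set_printoptions(precision=4,suppress=True)
w=np.load("pics/w5.npy",allow_pickle=True).item()
m=(w["color"].max(2)<45).astype(np.uint8);m[:65]=0;m[155:]=0;m[:,:285]=0;m[:,335:]=0
n,l,st,ce=cv2.connectedComponentsWithStats(m)
i=1+np.argmax(st[1:,4]);print(st[i])
Q=np.array([at_z(w,b,.130)[:2]*1000 for b in np.argwhere(l==i)[:,::-1].astype(float)]).astype(np.float32)
print(cv2.minAreaRect(Q))
(cx,cy),(a,b),th=cv2.minAreaRect(Q)
for z in(.007,.014):
  for pk in(-1,1):print("ring",z,pk,ring(w,np.array([.5554,-.2785]),(.038,.052),z,pk))
for p in((373,203),(400,204)):print("lug",at_z(w,np.array(p)*.8,.003))
E
```

```text
[ 295   75   29   70 1749]
((555.0454711914062, -276.1147155761719), (18.439577102661133, 51.44923782348633), 70.1673355102539)
ring 0.007 -1 (array([ 0.5492, -0.2815]), np.float64(0.0877195642481544))
ring 0.007 1 (array([ 0.5551, -0.2735]), np.float64(0.09014552703611305))
ring 0.014 -1 (array([ 0.5497, -0.2775]), np.float64(0.09144483384726985))
ring 0.014 1 (array([ 0.5553, -0.2739]), np.float64(0.08894611626176392))
lug [ 0.5985 -0.3032  0.003 ]
lug [ 0.606  -0.2812  0.003 ]
```

>>> {"method": "arm_command", "body": {
  "deltas": [
    {"rx": 0,"ry": 0,"rz": 0.055,"dx": 0,"dy": 0,"dz": 0,"fingers": 0.05},
    {"rx": 0,"ry": 0,"rz": 0,"dx": 0.02,"dy": -0.002,"dz": 0.01,"fingers": 0.05},
    {"rx": 0,"ry": 0,"rz": 0,"dx": 0.025,"dy": -0.003,"dz": 0.02,"fingers": 0.05},
    {"rx": 0,"ry": 0,"rz": 0,"dx": 0.025,"dy": -0.003,"dz": 0.02,"fingers": 0.05},
    {"rx": 0,"ry": 0,"rz": 0,"dx": 0.02,"dy": -0.0016,"dz": 0.02,"fingers": 0.05},
    {"rx": 0,"ry": 0,"rz": 0,"dx": 0,"dy": 0,"dz": 0.02,"fingers": 0.05},
    {"rx": 0,"ry": 0,"rz": 0,"dx": 0,"dy": 0,"dz": 0.015,"fingers": 0.05},
    {"rx": 0,"ry": 0,"rz": 0,"dx": 0,"dy": 0,"dz": 0,"fingers": 0.05},
    {"rx": 0,"ry": 0,"rz": 0,"dx": 0,"dy": 0,"dz": 0,"fingers": 0.05},
    {"rx": 0,"ry": 0,"rz": 0,"dx": 0,"dy": 0,"dz": 0,"fingers": 0.05}
  ]
}}

```text
time_s: 19.3
position: [0.5557, -0.2773, 0.157]
tool_rot: [[-0.941, 0.339, 0.001], [0.339, 0.941, -0.004], [-0.003, -0.004, -1.0]]
ft_force: [-0.8, -0.1, -0.5]
grip_width: 0.0502
gripper_force: 0.0
```

```bash
python3 -c "
from h import *
plan([.555,-.2761,.102],70.2,1)"
```

```text
pos [ 0.55569899 -0.27734412  0.15702222] yaw_y 70.21 tool z [ 0.00135668 -0.00424781 -0.99999006] q6 -107.6 shift tool [0.0012 0.0011 0.055 ] per row [0.0012 0.0011 0.055 ] turn ccw deg -0.01 rz 0.0002 per row 0.0002
```

>>> {"method": "arm_command", "body": {
  "deltas": [
    {"rx": 0,"ry": 0,"rz": 0,"dx": 0.0012,"dy": 0.0011,"dz": 0.02,"fingers": 0.05},
    {"rx": 0,"ry": 0,"rz": 0,"dx": 0,"dy": 0,"dz": 0.02,"fingers": 0.05},
    {"rx": 0,"ry": 0,"rz": 0,"dx": 0,"dy": 0,"dz": 0.014,"fingers": 0.05},
    {"rx": 0,"ry": 0,"rz": 0,"dx": 0,"dy": 0,"dz": 0,"fingers": 0.04},
    {"rx": 0,"ry": 0,"rz": 0,"dx": 0,"dy": 0,"dz": 0,"fingers": 0.03},
    {"rx": 0,"ry": 0,"rz": 0,"dx": 0,"dy": 0,"dz": 0,"fingers": 0.0},
    {"rx": 0,"ry": 0,"rz": 0,"dx": 0,"dy": 0,"dz": 0,"fingers": 0.0},
    {"rx": 0,"ry": 0,"rz": 0,"dx": 0,"dy": 0,"dz": 0,"fingers": 0.0},
    {"rx": 0,"ry": 0,"rz": 0,"dx": 0,"dy": 0,"dz": 0,"fingers": 0.0}
  ],
  "squeeze": 80
}}

```text
time_s: 20.2
position: [0.555, -0.2763, 0.1032]
tool_rot: [[-0.941, 0.339, 0.002], [0.339, 0.941, -0.005], [-0.003, -0.004, -1.0]]
ft_force: [0.1, 0.8, 6.4]
grip_width: 0.0188
gripper_force: 80.1
```

>>> {"method": "arm_command", "body": {
  "deltas": [
    {"rx": 0,"ry": 0,"rz": 0,"dx": 0,"dy": 0,"dz": -0.01,"fingers": 0.0},
    {"rx": 0,"ry": 0,"rz": 0,"dx": 0,"dy": 0,"dz": -0.025,"fingers": 0.0},
    {"rx": 0,"ry": 0,"rz": 0,"dx": 0,"dy": 0,"dz": -0.03,"fingers": 0.0},
    {"rx": 0,"ry": 0,"rz": 0,"dx": 0,"dy": 0,"dz": -0.03,"fingers": 0.0},
    {"rx": 0,"ry": 0,"rz": 0,"dx": 0,"dy": 0,"dz": -0.03,"fingers": 0.0},
    {"rx": 0,"ry": 0,"rz": 0,"dx": 0,"dy": 0,"dz": -0.03,"fingers": 0.0},
    {"rx": 0,"ry": 0,"rz": 0,"dx": 0,"dy": 0,"dz": -0.025,"fingers": 0.0},
    {"rx": 0,"ry": 0,"rz": -0.054,"dx": 0,"dy": 0,"dz": 0,"fingers": 0.0},
    {"rx": 0,"ry": 0,"rz": -0.054,"dx": 0,"dy": 0,"dz": 0,"fingers": 0.0},
    {"rx": 0,"ry": 0,"rz": 0,"dx": 0,"dy": 0,"dz": 0,"fingers": 0.0},
    {"rx": 0,"ry": 0,"rz": 0,"dx": 0,"dy": 0,"dz": 0,"fingers": 0.0}
  ]
}}

```text
time_s: 21.3
position: [0.5543, -0.2753, 0.2816]
tool_rot: [[-0.972, 0.237, -0.001], [0.237, 0.972, -0.002], [0.0, -0.003, -1.0]]
ft_force: [0.4, -0.4, -3.4]
grip_width: 0.0189
gripper_force: 78.9
```

```bash
python3 - <<'E'
from h import *
plan([.553,-.0362,.28],76.4,8);s=env.observe();print(s["grip_width"],s["ft_force"],s["wrist_torque"],s["gripper_force"])
E
```

```text
pos [ 0.55427791 -0.27534327  0.28162894] yaw_y 76.29 tool z [-0.00109753 -0.0024616  -0.99999637] q6 -113.6 shift tool [0.0579 0.232  0.001 ] per row [0.0072 0.029  0.0001] turn ccw deg 0.11 rz -0.0018 per row -0.0002
0.018922793395815204 [ 0.35224001 -0.37621654 -3.37270424] [-0.05308464  0.0154947  -0.01205483] 78.8550317287445
```

>>> {"method": "arm_command", "body": {
  "deltas": [
    {"rx": 0,"ry": 0,"rz": 0,"dx": 0.003,"dy": 0.012,"dz": 0,"fingers": 0.0},
    {"rx": 0,"ry": 0,"rz": 0,"dx": 0.006,"dy": 0.024,"dz": 0,"fingers": 0.0},
    {"rx": 0,"ry": 0,"rz": 0,"dx": 0.008,"dy": 0.032,"dz": 0,"fingers": 0.0},
    {"rx": 0,"ry": 0,"rz": 0,"dx": 0.008,"dy": 0.032,"dz": 0,"fingers": 0.0},
    {"rx": 0,"ry": 0,"rz": 0,"dx": 0.008,"dy": 0.032,"dz": 0,"fingers": 0.0},
    {"rx": 0,"ry": 0,"rz": 0,"dx": 0.008,"dy": 0.032,"dz": 0,"fingers": 0.0},
    {"rx": 0,"ry": 0,"rz": 0,"dx": 0.008,"dy": 0.032,"dz": 0,"fingers": 0.0},
    {"rx": 0,"ry": 0,"rz": 0,"dx": 0.006,"dy": 0.024,"dz": 0,"fingers": 0.0},
    {"rx": 0,"ry": 0,"rz": 0,"dx": 0.003,"dy": 0.012,"dz": 0,"fingers": 0.0},
    {"rx": 0,"ry": 0,"rz": 0,"dx": 0,"dy": 0,"dz": 0,"fingers": 0.0},
    {"rx": 0,"ry": 0,"rz": 0,"dx": 0,"dy": 0,"dz": 0,"fingers": 0.0},
    {"rx": 0,"ry": 0,"rz": 0,"dx": 0,"dy": 0,"dz": 0,"fingers": 0.0}
  ]
}}

```text
time_s: 22.5
position: [0.5528, -0.0374, 0.281]
tool_rot: [[-0.972, 0.237, -0.0], [0.237, 0.972, -0.003], [-0.0, -0.003, -1.0]]
ft_force: [-0.0, -0.0, -3.8]
grip_width: 0.0186
gripper_force: 78.9
```

```bash
python3 - <<'E'
from h import *
np.set_printoptions(precision=4,suppress=True)
plan([.553,-.0362,.18],76.4,8)
s=env.observe();R=np.array(s["tool_rot"]);p=np.array(s["position"])
w=shot("wrist");np.save("pics/w6.npy",w,allow_pickle=True)
for r in env.tip_of("bell",w)[:2]:
    P=at_z(w,r["location"],p[2]-.1032);print("net bell",r["p"],r["location"],"in tool",R.T@(P-p))
im=w["color"].copy()
# overlay the predicted rings: ring foot (r46,z.1032), ring top (z .0892), knob top ends
for z,r in((.1032,.046),(.0892,.046)):
    for a in np.arange(0,2*np.pi,.05):
        q=proj(w,p+R@np.array([r*np.cos(a),r*np.sin(a),z]));cv2.circle(im,tuple(int(v*1) for v in np.round(q)),0,(0,0,255),-1)
for x in(.054,):
  for a in np.radians([-15,15]):
    for z in(.1032,.0982):
        q=proj(w,p+R@np.array([x*np.cos(a),x*np.sin(a),z]));cv2.circle(im,tuple(int(v) for v in np.round(q)),1,(0,255,255),-1)
for y in(-.01,.01):
    q=proj(w,p+R@np.array([.027,y,-.0268]));cv2.circle(im,tuple(int(v) for v in np.round(q)),1,(0,255,0),-1)
cv2.imwrite("pics/w6.png",cv2.resize(im[100:400,120:520],(800,600),interpolation=cv2.INTER_CUBIC))
E
```

```text
pos [ 0.5528 -0.0374  0.281 ] yaw_y 76.29 tool z [-0.0005 -0.0033 -1.    ] q6 -92.3 shift tool [0.0002 0.0016 0.1009] per row [0.     0.0002 0.0126] turn ccw deg 0.11 rz -0.0019 per row -0.0002
net bell 0.89 [313.9, 238.3] in tool [ 0.0015 -0.001   0.1032]
net bell 0.28 [170.1, 73.2] in tool [ 0.1187 -0.0988  0.1035]
```

View pics/w6.png

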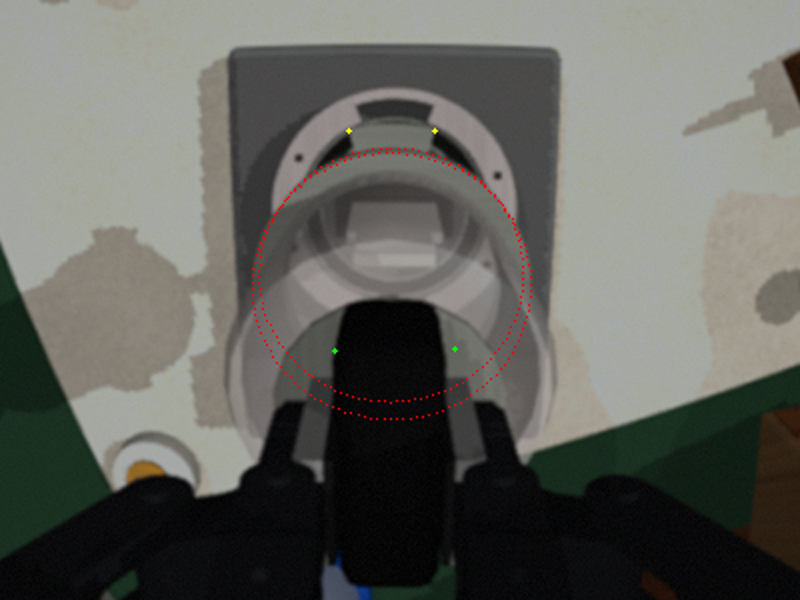

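The overlay, predicted with the bell centred in the grip, agrees with the seen lug (top edge near row 120) and the dome's sides (centre column about 391) to within about 1 mm. The lug lines up with the notch at (396,110). Now I lower the bell.

>>> {"method": "arm_command", "body": {
  "deltas": [
    {"rx": 0,"ry": 0,"rz": -0.002,"dx": 0.0002,"dy": 0.0014,"dz": 0.0,"fingers": 0.0},
    {"rx": 0,"ry": 0,"rz": 0,"dx": 0,"dy": 0,"dz": 0.012,"fingers": 0.0},
    {"rx": 0,"ry": 0,"rz": 0,"dx": 0,"dy": 0,"dz": 0.014,"fingers": 0.0},
    {"rx": 0,"ry": 0,"rz": 0,"dx": 0,"dy": 0,"dz": 0.014,"fingers": 0.0},
    {"rx": 0,"ry": 0,"rz": 0,"dx": 0,"dy": 0,"dz": 0.014,"fingers": 0.0},
    {"rx": 0,"ry": 0,"rz": 0,"dx": 0,"dy": 0,"dz": 0.014,"fingers": 0.0},
    {"rx": 0,"ry": 0,"rz": 0,"dx": 0,"dy": 0,"dz": 0.014,"fingers": 0.0},
    {"rx": 0,"ry": 0,"rz": 0,"dx": 0,"dy": 0,"dz": 0.014,"fingers": 0.0},
    {"rx": 0,"ry": 0,"rz": 0,"dx": 0,"dy": 0,"dz": 0.012,"fingers": 0.0},
    {"rx": 0,"ry": 0,"rz": 0,"dx": 0,"dy": 0,"dz": 0,"fingers": 0.0},
    {"rx": 0,"ry": 0,"rz": 0,"dx": 0,"dy": 0,"dz": 0,"fingers": 0.0},
    {"rx": 0,"ry": 0,"rz": 0,"dx": 0,"dy": 0,"dz": 0,"fingers": 0.0}
  ]
}}

```text
time_s: 23.8
position: [0.5533, -0.0354, 0.1739]
tool_rot: [[-0.972, 0.234, 0.001], [0.234, 0.972, -0.003], [-0.002, -0.003, -1.0]]
ft_force: [-0.2, 0.2, -3.4]
grip_width: 0.0188
gripper_force: 78.7
```

```bash
python3 - <<'E'
from h import *
np.set_printoptions(precision=4,suppress=True)
plan([.553,-.0362,.155],76.4,8)
s=env.observe();R=np.array(s["tool_rot"]);p=np.array(s["position"]);print(s["ft_force"],s["wrist_torque"])
w=shot("wrist");np.save("pics/w7.npy",w,allow_pickle=True)
im=w["color"].copy()
C=np.array([.553,-.0362,.056]);a0=np.radians(-13.6)
for r in(.062,.048,):
  for a in np.arange(0,2*np.pi,.05):
    q=proj(w,C+[r*np.cos(a),r*np.sin(a),0]);cv2.circle(im,tuple(int(v) for v in np.round(q)),0,(255,0,0),-1)
for a in np.radians([-15,0,15]):
    q=proj(w,p+R@np.array([.054*np.cos(a),.054*np.sin(a),.0982]));cv2.circle(im,tuple(int(v) for v in np.round(q)),0,(0,255,255),-1)
for d in np.radians([-20,20]):
  for r in(.048,.057):
    q=proj(w,C+[-r*np.cos(a0+d),-r*np.sin(a0+d),0]);cv2.circle(im,tuple(int(v) for v in np.round(q)),0,(0,255,0),-1)
cv2.imwrite("pics/w7.png",cv2.resize(im[130:280,215:415],(800,600),interpolation=cv2.INTER_NEAREST))
E
```

```text
pos [ 0.5533 -0.0354  0.1739] yaw_y 76.49 tool z [ 0.0012 -0.0035 -1.    ] q6 -92.3 shift tool [ 0.0001 -0.0008  0.0189] per row [ 0.     -0.0001  0.0024] turn ccw deg -0.09 rz 0.0016 per row 0.0002
[-0.1598  0.2335 -3.3988] [-0.0603 -0.0366 -0.0105]
```

View pics/w7.png

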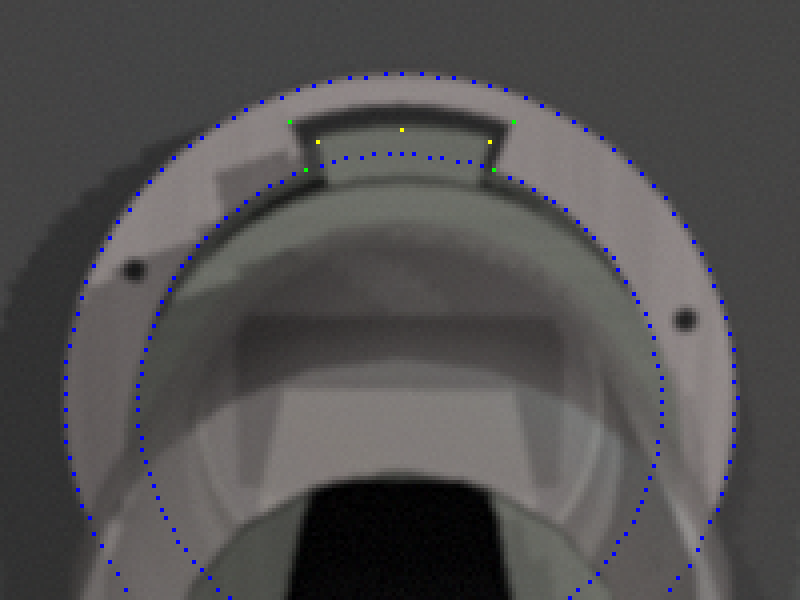

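The close view shows the lug (320–490) centred in the notch (about 295–512), and the collar fit lies on the rim. Now I press down.

>>> {"method": "arm_command", "body": {
  "deltas": [
    {"rx": 0,"ry": 0,"rz": 0,"dx": 0,"dy": -0.0007,"dz": 0.004,"fingers": 0.0},
    {"rx": 0,"ry": 0,"rz": 0,"dx": 0,"dy": 0,"dz": 0.003,"fingers": 0.0},
    {"rx": 0,"ry": 0,"rz": 0,"dx": 0,"dy": 0,"dz": 0.003,"fingers": 0.0},
    {"rx": 0,"ry": 0,"rz": 0,"dx": 0,"dy": 0,"dz": 0.003,"fingers": 0.0},
    {"rx": 0,"ry": 0,"rz": 0,"dx": 0,"dy": 0,"dz": 0.003,"fingers": 0.0},
    {"rx": 0,"ry": 0,"rz": 0,"dx": 0,"dy": 0,"dz": 0.003,"fingers": 0.0},
    {"rx": 0,"ry": 0,"rz": 0,"dx": 0,"dy": 0,"dz": 0.002,"fingers": 0.0},
    {"rx": 0,"ry": 0,"rz": 0,"dx": 0,"dy": 0,"dz": 0,"fingers": 0.0},
    {"rx": 0,"ry": 0,"rz": 0,"dx": 0,"dy": 0,"dz": 0,"fingers": 0.0}
  ]
}}

```text
time_s: 24.75
position: [0.5528, -0.0359, 0.1525]
tool_rot: [[-0.972, 0.233, 0.0], [0.233, 0.972, -0.003], [-0.001, -0.003, -1.0]]
ft_force: [-1.2, 1.7, 4.1]
grip_width: 0.0188
gripper_force: 79.9
```

>>> {"method": "arm_command", "body": {
  "deltas": [
    {"rx": 0,"ry": 0,"rz": 0,"dx": 0,"dy": 0,"dz": 0.002,"fingers": 0.0},
    {"rx": 0,"ry": 0,"rz": 0,"dx": 0,"dy": 0,"dz": 0.002,"fingers": 0.0},
    {"rx": 0,"ry": 0,"rz": 0,"dx": 0,"dy": 0,"dz": 0.002,"fingers": 0.0},
    {"rx": 0,"ry": 0,"rz": 0,"dx": 0,"dy": 0,"dz": 0.001,"fingers": 0.0},
    {"rx": 0,"ry": 0,"rz": 0,"dx": 0,"dy": 0,"dz": 0.001,"fingers": 0.0},
    {"rx": 0,"ry": 0,"rz": 0,"dx": 0,"dy": 0,"dz": 0,"fingers": 0.0},
    {"rx": 0,"ry": 0,"rz": 0,"dx": 0,"dy": 0,"dz": 0,"fingers": 0.0}
  ]
}}

```text
time_s: 25.45
position: [0.5528, -0.0359, 0.1451]
tool_rot: [[-0.972, 0.233, 0.001], [0.233, 0.972, -0.003], [-0.002, -0.003, -1.0]]
ft_force: [-4.3, 3.6, 11.4]
grip_width: 0.0188
gripper_force: 81.0
```

>>> {"method": "arm_command", "body": {
  "deltas": [
    {"rx": 0,"ry": 0,"rz": 0.05,"dx": 0,"dy": 0,"dz": 0,"fingers": 0.0},
    {"rx": 0,"ry": 0,"rz": 0.08,"dx": 0,"dy": 0,"dz": 0,"fingers": 0.0},
    {"rx": 0,"ry": 0,"rz": 0.1,"dx": 0,"dy": 0,"dz": 0,"fingers": 0.0},
    {"rx": 0,"ry": 0,"rz": 0.1,"dx": 0,"dy": 0,"dz": 0,"fingers": 0.0},
    {"rx": 0,"ry": 0,"rz": 0.1,"dx": 0,"dy": 0,"dz": 0,"fingers": 0.0},
    {"rx": 0,"ry": 0,"rz": 0.1,"dx": 0,"dy": 0,"dz": 0,"fingers": 0.0},
    {"rx": 0,"ry": 0,"rz": 0.1,"dx": 0,"dy": 0,"dz": 0,"fingers": 0.0},
    {"rx": 0,"ry": 0,"rz": 0.1,"dx": 0,"dy": 0,"dz": 0,"fingers": 0.0},
    {"rx": 0,"ry": 0,"rz": 0.1,"dx": 0,"dy": 0,"dz": 0,"fingers": 0.0},
    {"rx": 0,"ry": 0,"rz": 0,"dx": 0,"dy": 0,"dz": 0,"fingers": 0.0}
  ]
}}

```text
time_s: 26.45
position: [0.5537, -0.0369, 0.1454]
tool_rot: [[-0.481, 0.877, 0.003], [0.877, 0.481, -0.005], [-0.006, 0.0, -1.0]]
ft_force: [-0.2, -1.0, 10.1]
grip_width: 0.0192
gripper_force: 80.8
```

```bash
python3 - <<'E'
from h import *
plan([.5530,-.0362,.1452],-13.6,1);s=env.observe();print(s["ft_force"],s["wrist_torque"],s["grip_width"])
E
```

```text
pos [ 0.5537328  -0.03689709  0.14535055] yaw_y 28.77 tool z [ 0.0031232  -0.00524538 -0.99998137] q6 -44.6 shift tool [ 0.001  -0.0003  0.0001] per row [ 0.001  -0.0003  0.0001] turn ccw deg -42.37 rz 0.7395 per row 0.7395
[-0.21547796 -1.03029587 10.12149994] [-0.31171112  0.52369541 -0.15059081] 0.019198088228076338
```

Turning freely with low torque, so I continue to the stop.

>>> {"method": "arm_command", "body": {
  "deltas": [
    {"rx": 0,"ry": 0,"rz": 0.08,"dx": 0,"dy": 0,"dz": 0,"fingers": 0.0},
    {"rx": 0,"ry": 0,"rz": 0.1,"dx": 0,"dy": 0,"dz": 0,"fingers": 0.0},
    {"rx": 0,"ry": 0,"rz": 0.1,"dx": 0,"dy": 0,"dz": 0,"fingers": 0.0},
    {"rx": 0,"ry": 0,"rz": 0.1,"dx": 0,"dy": 0,"dz": 0,"fingers": 0.0},
    {"rx": 0,"ry": 0,"rz": 0.1,"dx": 0,"dy": 0,"dz": 0,"fingers": 0.0},
    {"rx": 0,"ry": 0,"rz": 0.1,"dx": 0,"dy": 0,"dz": 0,"fingers": 0.0},
    {"rx": 0,"ry": 0,"rz": 0.08,"dx": 0,"dy": 0,"dz": 0,"fingers": 0.0},
    {"rx": 0,"ry": 0,"rz": 0.05,"dx": 0,"dy": 0,"dz": 0.0005,"fingers": 0.0},
    {"rx": 0,"ry": 0,"rz": 0.03,"dx": 0,"dy": 0,"dz": 0.0005,"fingers": 0.0},
    {"rx": 0,"ry": 0,"rz": 0.02,"dx": 0,"dy": 0,"dz": 0,"fingers": 0.0},
    {"rx": 0,"ry": 0,"rz": 0,"dx": 0,"dy": 0,"dz": 0,"fingers": 0.0},
    {"rx": 0,"ry": 0,"rz": 0,"dx": 0,"dy": 0,"dz": 0,"fingers": 0.0}
  ]
}}

```text
time_s: 27.65
position: [0.5534, -0.0366, 0.1451]
tool_rot: [[0.251, 0.968, 0.003], [0.968, -0.251, -0.005], [-0.004, 0.004, -1.0]]
ft_force: [-3.2, -1.4, 16.8]
grip_width: 0.0187
gripper_force: 81.9
```

```bash
python3 - <<'E'
from h import *
plan([.5530,-.0362,.1452],-13.6,1);s=env.observe();print(s["ft_force"],s["wrist_torque"],s["grip_width"],s["gripper_force"])
w=shot("wrist");im=w["color"][100:400,120:520];cv2.imwrite("pics/w8.png",cv2.resize(im,(800,600),interpolation=cv2.INTER_CUBIC))
E
```

```text
pos [ 0.55340049 -0.0366354   0.14509251] yaw_y -14.53 tool z [ 0.00278592 -0.00511895 -0.99998302] q6 -1.3 shift tool [ 0.0003 -0.0005 -0.0001] per row [ 0.0003 -0.0005 -0.0001] turn ccw deg 0.93 rz -0.0163 per row -0.0163
[-3.2447775  -1.43114225 16.76475949] [0.05296813 1.35824985 0.68364949] 0.018664830987354247 81.91425919532776
```

View pics/w8.png

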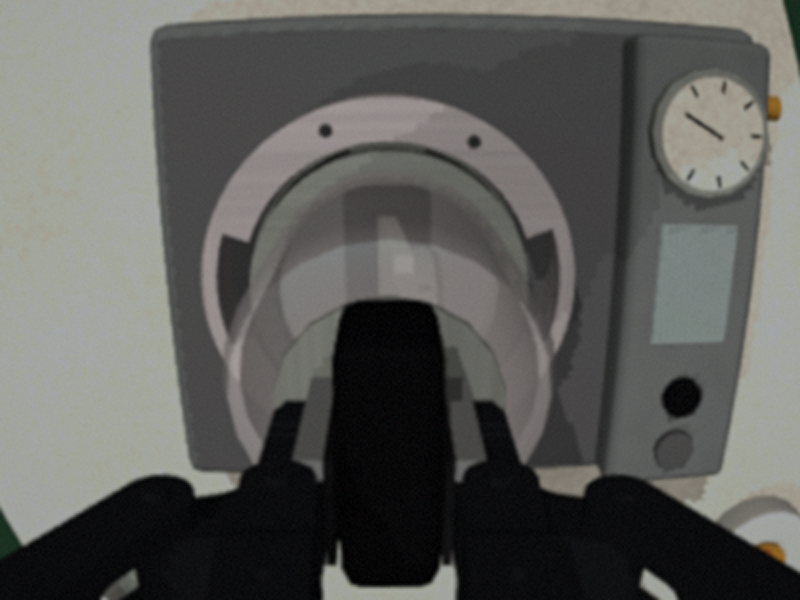

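The picture shows the bell's lugs under the lip and the notches at (235,270) and (545,270) empty. The tool has turned 91°, and the total push of about 20 N exceeds the spring's 15 N, so the seal is at its bottom. Handing in.

```bash
python3 -c "
from h import *
s=env.observe();print(s['position'],s['ft_force'],np.abs(s['qvel']).max());print(env.close_job())"
```

```text
[ 0.55341258 -0.03664627  0.14508457] [-2.80844713 -0.59306473 18.06467691] 0.09742979748154282
the job is handed in; nothing more can be done
None
```

The job is handed in at about 28 s, result not reported back: the watch carrier is home in the tester's slot and the bell is turned about 91° to its stop, still gripped and pressed fully down; I viewed 12 pictures, two over the limit of 10.

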